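# Bolt the printing screen's strap back onto its clamp bar

### The arm

A 6-joint arm with a two-finger parallel gripper is mounted at the origin on the work surface. World frame = base frame: x ahead of the robot, y to its left, z up, the work surface at z = 0. Lengths are in m, angles in rad, forces in N, time in s.
With the tool pointing down it reaches from about 0.35 to 0.85 m from the base axis. Payload 8.1 kg.
Tool frame: the origin (TCP) lies at the very end of the fingers, on their centre line; the grasp point (between the pads) lies 19 mm behind it; x points along the fingers, z is the direction in which the jaws open and shut, and the axes are right-handed (so a half turn about x gives the same grasp; the last joint's range is limited). The gripper opens to 85 mm and grips with 20 to 120 N. Pads are 22 mm wide; open, the fingers measure 114 mm over their backs; the gripper's body (76 mm by 85 mm) begins 54 mm behind the grasp point. The pads swing forward as they close: fully open they stand 13 mm farther back than shut.
Start: joints at [1.115, 0.13, 1.488, -0, 1.523, -0.085], TCP at [0.217, 0.559, 0.207] pointing down, gripper open.
Joint ranges: [-2.96, 2.96], [-0.89, 2.26], [0.02, 2.5], [-1.34, 4.48], [0, 2.73], [-2.66, 2.66]. Speed limits (rad/s): [2.39, 2.39, 2.79, 3.14, 3.14, 3.14].

### API

Orientations are given as a rotation vector (axis times angle).
In Python, from bench import state, snapshot, get_calibration, finish_job gives the robot as it stands.
- The arm moves only by the tool send_rows, never from a script. Its argument "deltas" is text: rows parted by semicolons, each of 4 numbers parted by spaces: the shift along the tool's x, y, z in units of 2 cm (1.0 is 2 cm), then the turn about the tool's x in units of 120 degrees (1.0 is 120 degrees). A call has 1 to 12 rows; each row shifts and turns the commanded pose from where the row before left it, along the tool's axes as they then stand; what a row does not reach is not made up. A row lasts 1/8 s, in which the tool goes at most 62.5 mm and 10.7 degrees, less where a joint would pass 70% of its speed; a pose out of reach is approached as far as the arm can. A call with a number of a shift or a turn outside -1 to 1 is refused whole. A call with a gripper value outside its range is refused whole. "fingers" is the opening, from -1 (shut) to 1 (fully open), set as the call begins (left out, the last holds). The fingers move at their own pace and stop on an object; "force" is the grip in N (left out, the last holds). Time passes only in rows, so rows that do not move let the fingers close. It gives the time, the measured TCP pose, the force and the opening at its end, in the units of the state.
- state(): the state, without advancing time (a new reading comes with each control period).
- snapshot(name): name is "scene" or "top"; returns (picture, depth): 480x640x3 uint8, red, green, blue; 480x640 float32, m along the optical axis (not along the pixel's ray), 0 where there is no reading.
- get_calibration(name): a dict with "mtx" (3x3 intrinsics, pixels), "k1" (the pictures are not rectified: a ray, as slopes to the right and down, at radius r is drawn at 1 + k1 r^2 times it, then the intrinsics apply), "T" (4x4, takes a point from camera to world coordinates). Camera axes: x right, y down, z forward; pixel columns grow to the right and rows downward; lengths in m; the calibration is good to about 2 mm. A picture is of the moment at which its call begins. get_calibration takes no time and is no camera call.
- finish_job(): hands the job in, once; it reports no verdict.
The state is a dict: "clock": time; "qpos": joint angles; "qd": joint speeds; "tau": joint torques, N m; "position": TCP position; "ee_rot": TCP orientation; "ft_force": force on the tool from outside, world axes, zero at the start; "ft_torque": the same for the moment, N m; "width": finger opening in m.
Only numpy, scipy, OpenCV 4.12 (cv2) and the standard library are available. Lean on these libraries where they do the work, as an engineer would, in place of code of your own. Each camera call takes 0.05 s, during which the arm holds its last target.

### The job

The steel strap that carries the printing screen has slipped, so its hole no longer lines up with the hole in the clamp bar under it. Work the tapered drift from the rack down through both holes until its collar sits on the strap, which draws them into line; then stand the drift back in the rack and put the bolt through both holes instead, its head fully down on the strap. Feel your way and go gently: never push the drift or the bolt with more than about 15 N, and leave the weight, the ink tub and the squeegee where they are.

Things in the scene. Friction and masses are not known exactly. Their poses are not given: they have to be found in the camera images.
- clamp: Fixed dark steel clamp bar 60 x 250 mm, 50 mm high; origin at table height under its bolt hole, z up; it runs from 25 mm on the +y side to 225 mm on the -y side. On it lies a bright steel strap 50 mm wide, 8 mm thick (top 58 mm above the table). A wooden printing screen 260 x 300 mm, top level with the bar's top, is fixed to the strap on its +x side. Contact on strap and screen counts as on the clamp.
- bar_hole (a point): Centre of the mouth of the bar's bolt hole in the bar's top face, 50 mm above the table, 8 mm below the strap's top face; axes as the clamp's. 16 mm diameter, straight down through the bar to the table. Fixed, partly hidden by the strap. The strap's own through hole, also 16 mm, must come over it; at the start its centre is 8.5 to 10.5 mm off, in a direction that is not measured.
- bar_slot (a point): Fixed point in the bar's top face, 150 mm from the bolt hole on the -y side: middle of the slot in which the strap's pivot sits. Strap and screen are one piece and slide flat on the bar only: up to 12 mm either way along the bar, and swing about 4 degrees either way about the pivot. They stay where left; about 5 N sideways at the strap's hole, plus friction, moves them.
- rack: Wooden tool rack 60 x 160 mm, 60 mm high, fixed to the table; origin at the centre of its underside, z up, long side along its y. It holds the drift and the bolt upright.
- rack_hole0 (a point): Mouth of the rack's through hole (21 mm diameter) on its -y side, in its top face 60 mm above the table, 45 mm from the rack's centre; z up.
- rack_hole1 (a point): The same for the rack's hole on its +y side. Which hole holds the drift varies.
- drift: Tapered round steel drift, about 200 g, point down in a rack hole, its collar on the rack's top. Origin at the point, z up its axis. Point 4 mm diameter, widening evenly to 15 mm at 32 mm up, straight to the underside of the collar at 50 mm; collar 26 mm diameter, 5 mm thick; plain handle 20 mm diameter from 56 to 115 mm up.
- bolt: Plain steel bolt without thread, round, about 150 g, standing in the rack. Origin at the shank's foot, z up along its axis to the head. Shank 13 mm diameter and 40 mm long, the last 3 mm of its foot narrowing to 9 mm; head 28 mm diameter and 32 mm high (40 to 72 mm up), its underside resting on the rack's top.
- weight: Dark cast iron weight, 56 mm diameter, 82 mm high with a small knob; origin at the centre of its underside. Leave it alone.
- ink_tub: Grey ink tub with a white lid, 72 mm diameter, 70 mm high; origin at the centre of its underside. Leave it alone.
- squeegee: Wooden squeegee with a black rubber blade, lying flat, about 105 x 200 mm, 24 mm thick; origin under the wooden part's centre. Leave it alone.

How it is judged:
By the outcome, as a careful person would: the job done as asked, in the order asked, and still so for the second after the job is handed in, with the robot touching nothing.
It also fails if it takes over 72 s, if anything falls off the work surface, if the arm or the gripper's body presses on something with over 40 N, if the wrist force passes 120 N, or if a joint passes its speed limit or range.

## Working session

There is one attempt and no reset: what is moved stays moved. The work goes in short steps, Python scripts to look and compute and a tool call to move; the robot and the scene stay as the last step left them, time stands still between calls to the robot, and variables do not carry over. Pictures are saved under pics/ and viewed, and the job is handed in when it is done.

Besides the shell and the picture viewer there is one more tool, called as a command line: name --argument value ..., lists and objects as JSON in quotes. send_rows: Moves the arm, as the interface text tells. Shifts and turns lie within -1 to 1; 1 stands for 2 cm of shift or 120 degrees of turn. Its arguments: {"type":"object","properties":{"deltas":{"type":"string"},"fingers":{"type":"number"},"force":{"type":"number"}},"required":["deltas"]}

```bash
ls; mkdir -p pics; python3 - <<'E'
from bench import *
import cv2,numpy as np
print(state())
for n in("scene","top"):
    p,d=snapshot(n); c=get_calibration(n); print(n,c)
    cv2.imwrite(f"pics/{n}0.png",p[:,:,::-1]); np.save(f"{n}0.npy",d)
E
```

```text
pics
{'clock': 0.0, 'qpos': array([ 1.11462067e+00,  1.31177969e-01,  1.48929582e+00, -1.30378000e-05,
        1.52299107e+00, -8.53881780e-02]), 'qd': array([-0.00220813,  0.00034954, -0.00039315, -0.00022414, -0.00040334,
        0.0009072 ]), 'tau': array([ 4.27404419e-03, -5.69403577e+01, -5.00546265e+01, -1.64990104e-05,
        1.47942145e-02, -3.68564315e-05]), 'position': array([0.21712109, 0.55869226, 0.20552536]), 'ee_rot': array([-0.93286652,  1.36376777,  0.93132664]), 'ft_force': array([-0.10178237,  0.15266029, -0.16889806]), 'ft_torque': array([0.03029746, 0.00040069, 0.03939175]), 'width': 0.08526104734654064}
scene {'mtx': array([[511.17456111,   0.        , 327.61024616],
       [  0.        , 511.17456111, 232.8955022 ],
       [  0.        ,   0.        ,   1.        ]]), 'k1': 0.020254309159202986, 'T': array([[-0.88794616,  0.35646919, -0.29065673,  0.82233875],
       [ 0.45992913,  0.68251527, -0.56801242,  0.55451502],
       [-0.00410127, -0.63804594, -0.76998737,  0.80316716],
       [ 0.        ,  0.        ,  0.        ,  1.        ]])}
top {'mtx': array([[439.2020688 ,   0.        , 317.49040069],
       [  0.        , 439.2020688 , 242.02966215],
       [  0.        ,   0.        ,   1.        ]]), 'k1': -0.003418230318835499, 'T': array([[ 0.0185833 , -0.99338976,  0.11327599,  0.45773223],
       [-0.9995848 , -0.02095437, -0.0197771 ,  0.05041923],
       [ 0.02202   , -0.11286144, -0.99336671,  0.92262967],
       [ 0.        ,  0.        ,  0.        ,  1.        ]])}
```

View pics/scene0.png

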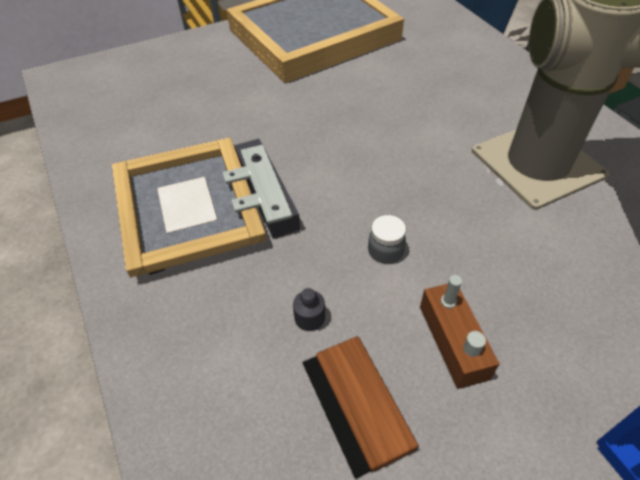

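View pics/top0.png

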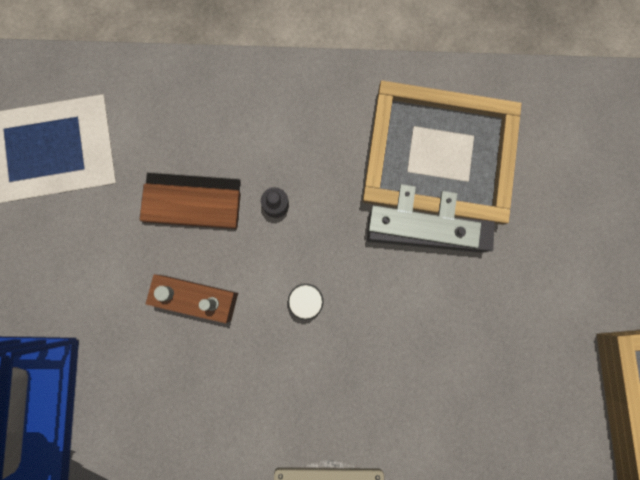

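```bash
cat > h.py <<'E'
from bench import *
import cv2,numpy as np
from scipy.spatial.transform import Rotation as R
def ray(n,u,v):
    c=get_calibration(n);K=c['mtx'];T=c['T']
    d=np.array([c['k1'],0,0,0,0.])
    p=cv2.undistortPoints(np.array([[[u,v]]],float),K,d[:5])[0,0]
    return T[:3,3],T[:3,:3]@np.array([p[0],p[1],1])
def onz(n,u,v,z):
    o,r=ray(n,u,v);return o+r*(z-o[2])/r[2]
def proj(n,P):
    c=get_calibration(n);T=np.linalg.inv(c['T']);q=T[:3,:3]@np.array(P)+T[:3,3]
    return cv2.projectPoints(q.reshape(1,1,3),np.zeros(3),np.zeros(3),c['mtx'],np.array([c['k1'],0,0,0,0.]))[0].ravel()
def crop(n,img,u0,v0,u1,v1,s,out):
    cv2.imwrite(out,cv2.resize(img[v0:v1,u0:u1],None,fx=s,fy=s,interpolation=cv2.INTER_CUBIC))
E
python3 - <<'E'
from h import *
t=cv2.imread('pics/top0.png');s=cv2.imread('pics/scene0.png')
a=cv2.resize(t[200:255,360:500],None,fx=5,fy=5,interpolation=cv2.INTER_CUBIC)
b=cv2.resize(t[270:328,140:245],None,fx=5,fy=5,interpolation=cv2.INTER_CUBIC)
b=cv2.copyMakeBorder(b,0,0,0,a.shape[1]-b.shape[1],cv2.BORDER_CONSTANT)
cv2.imwrite('pics/t1.png',np.vstack([a,b]))
a=cv2.resize(s[140:240,225:305],None,fx=5,fy=5,interpolation=cv2.INTER_CUBIC)
b=cv2.resize(s[270:390,415:500],None,fx=4,fy=4,interpolation=cv2.INTER_CUBIC)
b=cv2.copyMakeBorder(b,0,a.shape[0]-b.shape[0],0,0,cv2.BORDER_CONSTANT)
cv2.imwrite('pics/s1.png',np.hstack([a,b]))
E
```

```text
(no output)
```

View pics/t1.png

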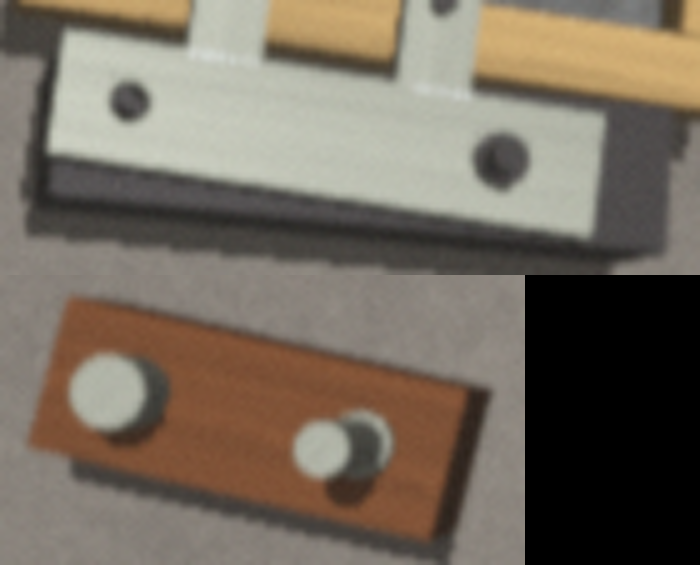

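View pics/s1.png

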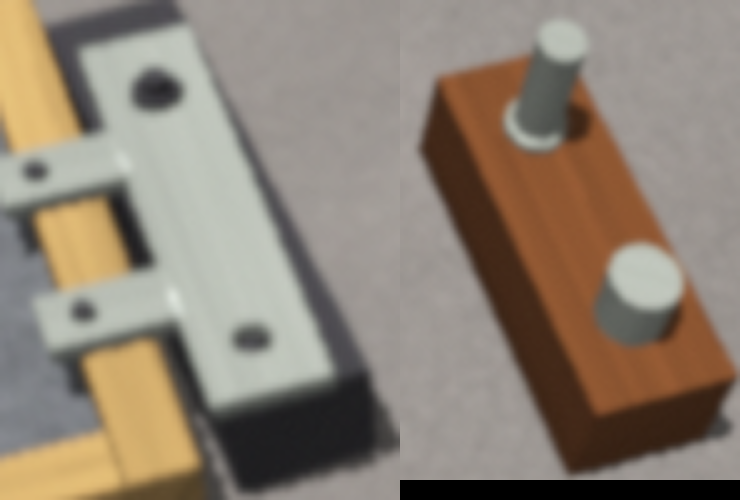

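```bash
python3 - <<'E'
from h import *
t=cv2.imread('pics/top0.png');s=cv2.imread('pics/scene0.png')
a=cv2.resize(t[208:232,374:398],None,fx=20,fy=20,interpolation=cv2.INTER_CUBIC)
b=cv2.resize(s[145:169,244:268],None,fx=20,fy=20,interpolation=cv2.INTER_CUBIC)
m=np.hstack([a,b[:, :320]]); m=cv2.convertScaleAbs(m,alpha=1.6)
cv2.imwrite('pics/hole.png',m)
# light discs
for n,im,boxes in(('top',t,[('bolt',145,278,176,306,.092),('drift',194,293,211,315,.125)]),('scene',s,[('bolt',460,328,492,346,.092),('drift',440,270,470,286,.125)])):
    for nm,u0,v0,u1,v1,z in boxes:
        c=im[v0:v1,u0:u1].astype(int); mk=((c.min(2)>165)).astype(np.uint8)
        k,l,st,ce=cv2.connectedComponentsWithStats(mk)
        for i in range(1,k):
            if st[i,4]>15: print(n,nm,st[i],ce[i]+[u0,v0],onz(n,*(ce[i]+[u0,v0]),z))
E
```

```text
top bolt [11 10 11 11 85] [161.2        292.78823529] [0.4510159  0.32368273 0.092     ]
top drift [ 7  8  7  8 31] [204.48387097 304.19354839] [0.43246694 0.23471635 0.125     ]
scene bolt [  8   4  17  14 188] [475.99468085 338.67553191] [0.44884427 0.32296383 0.092     ]
scene drift [10  5 12  9 84] [455.45238095 279.17857143] [0.42938205 0.23417796 0.125     ]
```

View pics/hole.png

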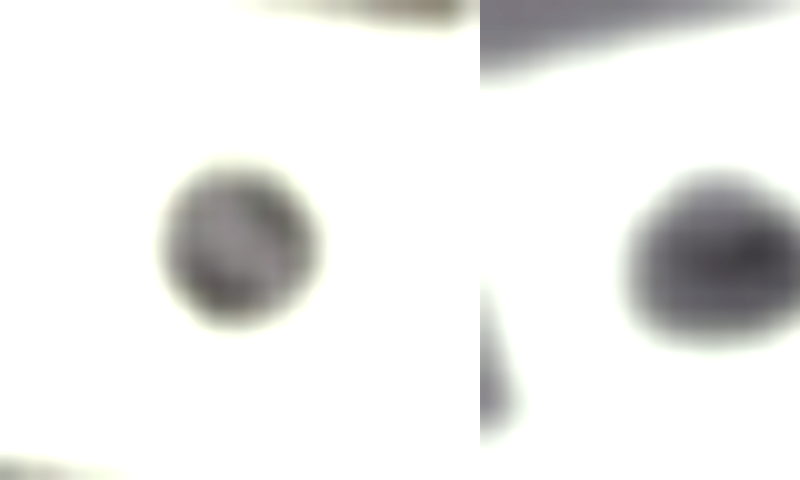

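```bash
python3 - <<'E'
from h import *
t=cv2.imread('pics/top0.png');s=cv2.imread('pics/scene0.png')
def mk(im,u,v,w=10,h=10,z=19):
    c=im[v-h:v+h,u-w:u+w].astype(float); c=np.clip((c-20)*2.2,0,255).astype(np.uint8)
    return cv2.resize(c,None,fx=z,fy=z,interpolation=cv2.INTER_CUBIC)
m=np.hstack([mk(t,386,220),mk(s,275,207)])
cv2.imwrite('pics/hole2.png',m)
for n,im,u,v in(('top',t,386,220),('scene',s,275,207)):
    g=im.min(2); c=g[v-9:v+9,u-9:u+9]
    print(n);print(c)
    w=np.clip(165-c.astype(float),0,60); 
    # strap hole
    mkk=(c<125).astype(np.uint8); k,l,st,ce=cv2.connectedComponentsWithStats(mkk)
    for i in range(1,k): 
        p=ce[i]+[u-9,v-9]; print(st[i],p,onz(n,*p,.058))
E
```

```text
top
[[190 191 188 190 190 188 191 188 188 186 188 187 184 184 183 183 182 181]
 [189 184 187 187 183 188 186 189 188 187 188 185 189 187 187 185 185 185]
 [182 185 183 185 183 182 183 185 183 185 184 184 188 186 185 187 187 188]
 [184 182 184 181 180 176 178 180 177 177 182 184 184 183 184 186 184 184]
 [185 187 183 184 182 173 174 164 160 162 167 175 181 181 182 182 182 181]
 [185 185 182 187 183 173 153 129 123 123 133 157 176 179 183 181 182 181]
 [189 187 186 186 179 153 114  96  86  79  88 119 160 180 184 185 184 183]
 [190 188 186 187 169 127  89  85  84  71  63  82 131 169 186 184 185 184]
 [191 191 192 185 164 115  86  86  86  81  69  67 106 157 182 187 186 185]
 [189 190 189 186 158 106  77  78  84  82  80  76 100 157 183 188 185 187]
 [188 190 188 186 168 110  72  63  75  78  85  82 108 161 184 189 189 188]
 [190 191 189 190 176 134  83  57  59  67  85 101 139 172 189 189 190 190]
 [191 191 191 191 188 168 129  85  75  85 106 135 164 184 189 189 186 189]
 [188 189 188 189 189 184 167 143 133 137 154 170 185 185 189 189 187 189]
 [186 187 188 189 187 186 184 179 176 176 181 
[... 1077 characters left out ...]
176 186 186 187]
 [186 186 184 180 168 138 100  82  79  78  75  80 106 148 177 186 186 186]
 [186 187 186 182 174 154 125 109 103 100 101 110 131 161 182 187 186 185]
 [185 187 187 183 180 170 156 146 141 139 144 153 165 177 186 187 188 186]
 [184 186 188 185 182 179 175 173 170 170 174 179 182 185 187 188 188 187]
 [183 186 188 187 183 181 182 182 181 181 184 186 188 187 187 188 187 186]
 [180 185 187 187 185 182 181 183 183 183 185 188 189 189 188 188 188 187]
 [178 184 186 187 186 183 182 182 183 184 184 187 189 188 188 187 187 187]
 [174 182 186 187 187 184 182 181 183 184 183 186 188 188 186 184 184 180]]
[ 6  7  7  5 29] [275.         207.13793103] [ 0.60280672 -0.10202571  0.058     ]
```

View pics/hole2.png

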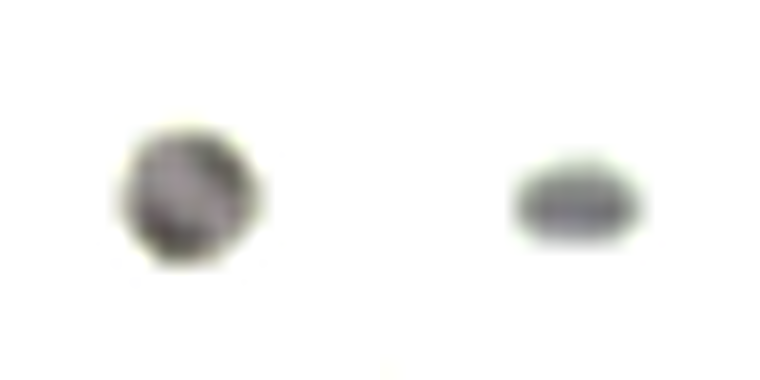

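```bash
python3 - <<'E'
from h import *
t=cv2.imread('pics/top0.png')
c=t[208:258,362:502].astype(float); c=np.clip((c-10)*2.4,0,255).astype(np.uint8)
a=cv2.resize(c[:, :70],None,fx=10,fy=10,interpolation=cv2.INTER_CUBIC)
cv2.imwrite('pics/b1.png',a)
a=cv2.resize(c[:, 70:],None,fx=10,fy=10,interpolation=cv2.INTER_CUBIC)
cv2.imwrite('pics/b2.png',a)
E
```

```text
(no output)
```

View pics/b1.png

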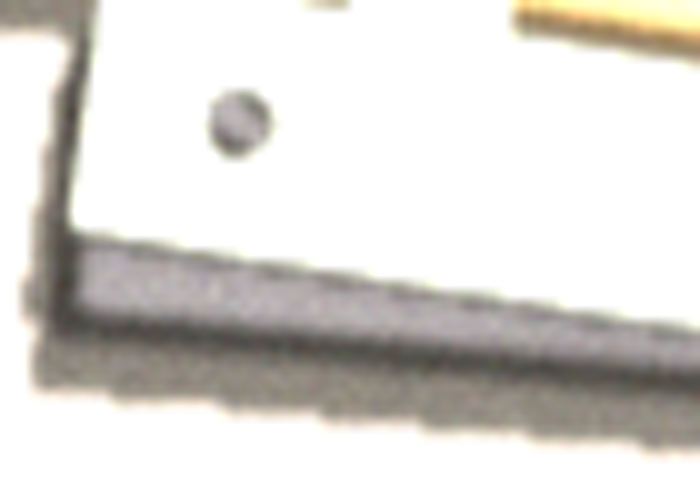

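View pics/b2.png

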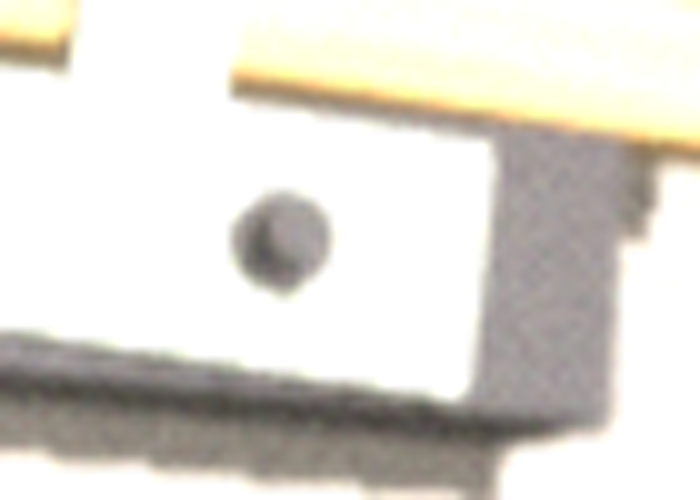

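```bash
python3 - <<'E'
from h import *
L=onz('top',362+7.8-.45,208+31.2-.45,.05);Rr=onz('top',432+60.5-.45,208+41.2-.45,.05)
e=L-Rr; print(L,Rr,np.linalg.norm(e)); 
# front edge more points
f=[onz('top',362+x/10-.45,208+y/10-.45,.05)[:2] for x,y in((78,312),(200,325),(400,343),(600,362),(700+200,385),(700+400,401))]
print(f); vx,vy,x0,y0=cv2.fitLine(np.array(f,np.float32),cv2.DIST_L2,0,.01,.01).ravel()
u=np.array([vx,vy]); u*=np.sign(u[1]); n=np.array([u[1],-u[0]]); print('ydir',u,np.degrees(np.arctan2(-u[0],u[1])))
mid=(L+Rr)[:2]/2
o=np.array([x0,y0]); 
h=o+u*((mid-o)@u+100)*0+0
h=o+u*((mid-o)@u+.1)+n*.03
print('barhole',h, 'slot',h-.15*u)
sh=np.array([.6035,-.102]); print('strap hole offset from bar hole x,y(clamp):',(onz('top',385.5,219.7,.058)[:2]-h)@n,(onz('top',385.5,219.7,.058)[:2]-h)@u)
s=onz('top',432+28.4-.45,208+24.2-.45,.058); print('pivot',s,(s[:2]-h)@n,(s[:2]-h)@u)
d=np.load('top0.npy'); print(d[215:226,379:393])
print('holes dark spot', onz('top',384,222,.05), onz('top',387,218,.05))
for z in (.05,):print(proj('top',[*h,z]),proj('scene',[*h,z]))
# rack from top corners
b=[(140+x/5-.4,270+(y-275)/5-.4) for x,y in((70,296),(28,445),(432,542),(468,385))]
P=[onz('top',*q,.06) for q in b];print(P,np.mean(P,0))
for i in range(4):print(np.linalg.norm(P[i]-P[i-1]))
E
```

```text
[ 0.56606007 -0.07092452  0.05      ] [ 0.55103227 -0.31903419  0.05      ] 0.24856436162160128
[array([ 0.56606007, -0.07092452]), array([ 0.56395301, -0.09550067]), array([ 0.56116578, -0.135826  ]), array([ 0.55817292, -0.17620098]), array([ 0.55479011, -0.23687772]), array([ 0.55239585, -0.2774026 ])]
ydir [0.06539308 0.9978596 ] -3.7494228
barhole [ 0.59396779 -0.09708615] slot [ 0.58415882 -0.24676509]
strap hole offset from bar hole x,y(clamp): 0.010477637506612049 -0.004245604735848244
pivot [ 0.58305596 -0.25165303  0.058     ] -0.0007808680711206661 -0.1549495998819391
[[0.8788832  0.87819713 0.87805873 0.8775969  0.8799944  0.8793227
  0.87728244 0.88181007 0.8793349  0.8761621  0.87683606 0.88204473
  0.88036555 0.8785914 ]
 [0.88013184 0.87870514 0.8756928  0.87806165 0.8783687  0.8776199
  0.8804486  0.88227624 0.88145417 0.8796219  0.8778433  0.8799118
  0.8794297  0.880582  ]
 [0.8789497  0.8788249  0.87793505 0.87831694 0.8787864  0.88469785
  0.8852118  0.8860014  0.8815307  0.8796733  0.8826552  0.8793902
  0.8781161  0.87819266]
 [0.87730986 0.87655354 0.8794538  
[... 986 characters left out ...]
1
  0.89831823 0.89187014 0.88626754 0.879338   0.8785779  0.8783824
  0.878777   0.87658817]
 [0.880016   0.8767384  0.8773691  0.876414   0.8766705  0.8767681
  0.87846696 0.8760572  0.8769668  0.8754572  0.87860334 0.87533206
  0.8770858  0.881248  ]]
holes dark spot [ 0.60073397 -0.10038557  0.05      ] [ 0.60904476 -0.10645567  0.05      ]
[382.36424941 225.28145874] [280.41659351 209.96791221]
[array([0.48715779, 0.35103795, 0.06      ]), array([0.42945839, 0.3636877 , 0.06      ]), array([0.39525665, 0.20675927, 0.06      ]), array([0.45565872, 0.19533368, 0.06      ])] [0.44188289 0.27920465 0.06      ]
0.15885846913893506
0.059069764752798036
0.16061222821299675
0.061473201681596285
```

```bash
cat >> h.py <<'E'
def to(x,y,z,jaw=None):
    s=state();r=R.from_rotvec(s['ee_rot']).as_matrix();p=s['position']
    d=r.T@(np.array([x,y,z])-p)
    print('clock',s['clock'],'pos',p.round(4),'R',r.round(3).tolist(),'w',s['width'].round(4),'F',s['ft_force'].round(2))
    print('units',(d/.02).round(3))
    if jaw is not None:
        j=r.T@np.array([np.cos(jaw),np.sin(jaw),0]); a=np.degrees(np.arctan2(-j[1],j[2])); a=(a+90)%180-90
        print('turn deg',a,'units',a/120)
E
python3 - <<'E'
from h import *
to(.432,.2345,.21,np.arctan2(-.43,.9)); 
E
```

```text
Traceback (most recent call last):
  File "h.py", line 19, in to
    print('clock',s['clock'],'pos',p.round(4),'R',r.round(3).tolist(),'w',s['width'].round(4),'F',s['ft_force'].round(2))
                                                                          ^^^^^^^^^^^^^^^^
AttributeError: 'float' object has no attribute 'round'
```

```bash
sed -i "s/s\['width'\].round(4)/round(s['width'],4)/" h.py
python3 - <<'E'
from h import *
to(.432,.2345,.21,np.arctan2(-.43,.9)); 
E
```

```text
clock 0.1 pos [0.2172 0.5588 0.2056] R [[-0.001, -0.932, 0.362], [-0.001, 0.362, 0.932], [-1.0, 0.0, -0.002]] w 0.0855 F [ 0.4  -0.09 -0.3 ]
units [ -0.201 -15.887 -11.219]
turn deg -85.70717471633577 units -0.7142264559694648
```

send_rows --deltas "0 -0.99 -0.70 0;0 -0.99 -0.70 0;0 -0.99 -0.70 0;0 -0.99 -0.70 0;0 -0.99 -0.70 0;0 -0.99 -0.70 0;0 -0.99 -0.70 0;0 -0.99 -0.70 0;0 -0.99 -0.70 0;0 -0.99 -0.70 0;0 -0.99 -0.70 0;0 -0.99 -0.70 0" --fingers 0.3 --force 80

```text
clock: 1.6
position: [0.3784, 0.3151, 0.2064]
ee_rot: [-0.931, 1.363, 0.931]
ft_force: [0.2, 1.0, -0.7]
width: 0.0557
```

send_rows --deltas "0 -0.99 -0.70 0;0 -0.99 -0.70 0;0 -0.99 -0.70 0;0 -0.99 -0.70 0;0 0 0 0.077;0 0 0 0.077;0 0 0 0.077;0 0 0 0.077;0 0 0 0.077"

```text
clock: 2.72
position: [0.4314, 0.2349, 0.2064]
ee_rot: [-0.304, 1.55, 0.304]
ft_force: [0.7, -0.1, -0.4]
width: 0.0555
```

send_rows --deltas "0 0 0 0.08;0 0 0 0.08;0 0 0 0.08;0 0 0 0.08;0 0 0 0.08"

```text
clock: 3.35
position: [0.4314, 0.2349, 0.2064]
ee_rot: [0.353, 1.542, -0.353]
ft_force: [-0.5, -0.0, 0.2]
width: 0.0558
```

```bash
python3 - <<'E'
from h import *
to(.431,.2345,.21,np.arctan2(-.43,.9)); 
for n in('scene','top'):
    p,d=snapshot(n);cv2.imwrite(f'pics/{n}2.png',p[:,:,::-1])
E
```

```text
clock 3.35 pos [0.4314 0.2349 0.2064] R [[-0.0, 0.435, 0.9], [-0.0, 0.9, -0.435], [-1.0, -0.0, -0.0]] w 0.0558 F [-0.49 -0.03  0.25]
units [-0.18  -0.026 -0.008]
turn deg -0.26126166173328613 units -0.002177180514444051
```

View pics/scene2.png

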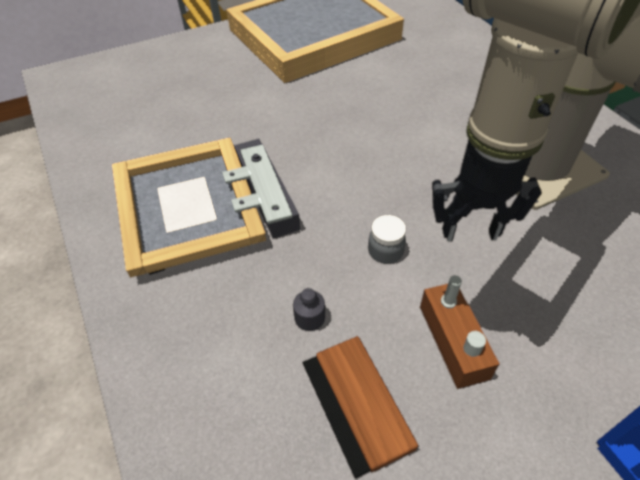

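View pics/top2.png

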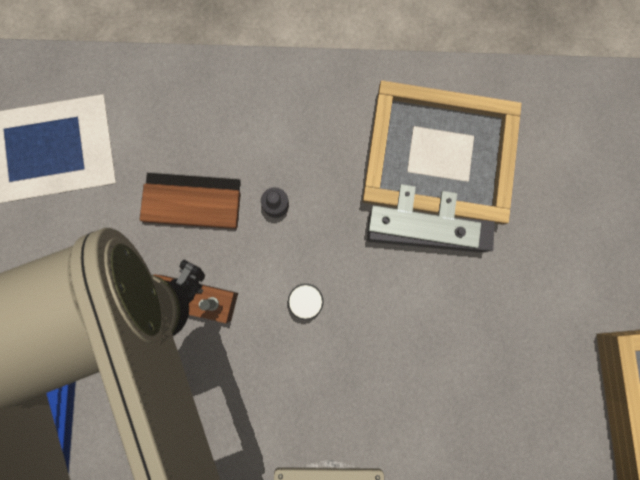

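```bash
python3 - <<'E'
from h import *
z=np.array([.9,-.435,0]);p=np.array([.4314,.2349,.2064])
for o in(0,.033,-.033): print(o,proj('scene',p+z*o),proj('scene',p+z*o+[0,0,.008]))
im=cv2.imread('pics/scene2.png');crop('s',im,420,160,550,260,6,'pics/f2.png')
E
```

```text
0 [465.02891108 248.67723298] [466.1396099  245.31630212]
0.033 [442.68418163 249.21615636] [443.61037512 245.85893895]
-0.033 [487.3768243  248.13968813] [488.67235003 244.77480134]
```

View pics/f2.png

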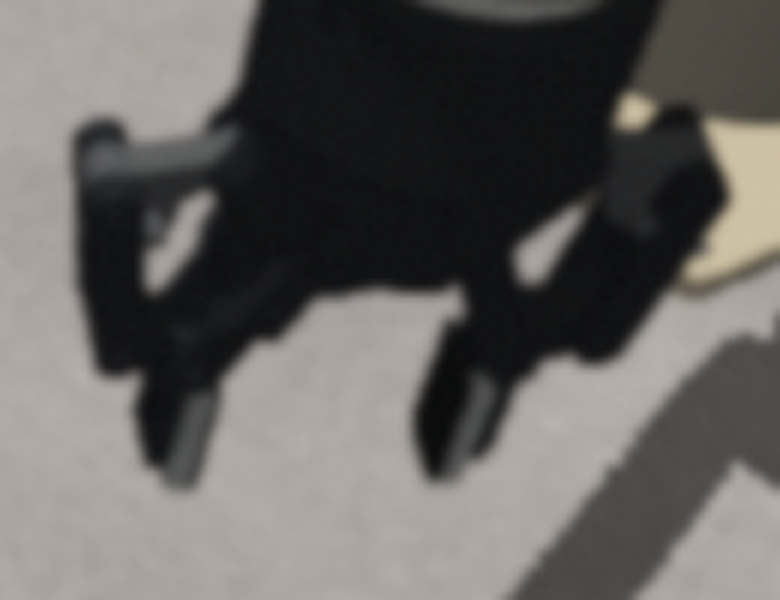

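send_rows --deltas "0.9 0 0 0;0.9 0 0 0;0.9 0 0 0;0.9 0 0 0;0 0 0 0"

```text
clock: 4.08
position: [0.43, 0.2351, 0.1321]
ee_rot: [0.346, 1.546, -0.35]
ft_force: [0.4, -1.2, 0.1]
width: 0.0554
```

```bash
python3 - <<'E'
from h import *
to(.431,.2345,.076)
p,d=snapshot('scene');im=p[:,:,::-1];cv2.imwrite('pics/scene3.png',im);crop('s',im,410,200,540,320,6,'pics/f3.png')
p,d=snapshot('top');im=p[:,:,::-1];cv2.imwrite('pics/top3.png',im);crop('s',im,140,250,260,340,6,'pics/f3t.png')
E
```

```text
clock 4.075 pos [0.43   0.2351 0.1321] R [[-0.004, 0.429, 0.903], [-0.002, 0.903, -0.429], [-1.0, -0.003, -0.003]] w 0.0554 F [ 0.37 -1.17  0.09]
units [2.806 0.005 0.067]
```

View pics/f3.png

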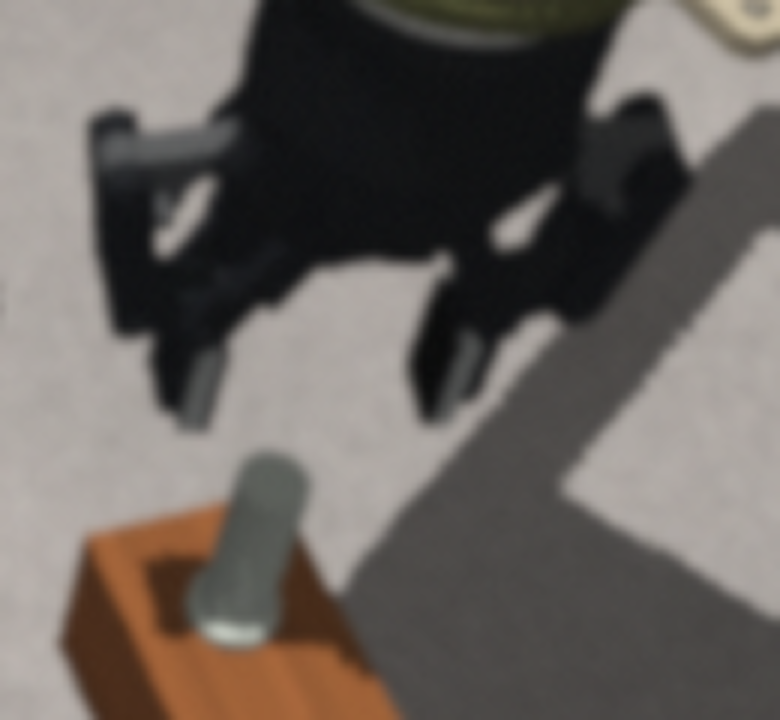

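View pics/f3t.png

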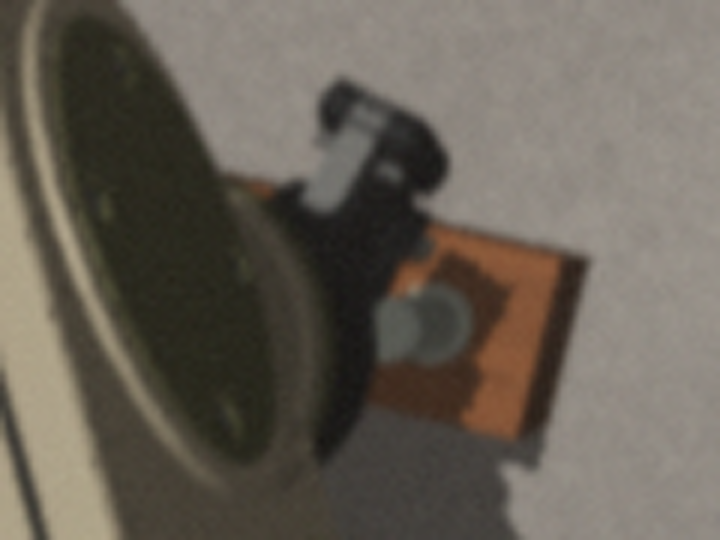

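```bash
python3 - <<'E'
from h import *
s=state();r=R.from_rotvec(s['ee_rot']).as_matrix();p=s['position']
for yo in(0,.011):
  for zo in(0,.005,.01): print(yo,zo,proj('scene',p+r[:,1]*yo+[0,0,zo]),[ (proj('scene',p+r[:,1]*yo+[0,0,zo]+r[:,2]*a)).round(1) for a in(.0277,.037,-.0277,-.037)])
for P in((.4325,.2347,.125),(.4325,.2347,.065)):print(proj('scene',P),proj('top',P))
print(410+270/6-.4,200+475/6-.4,410+235/6-.4)
d=snapshot('scene')[1]
for v in range(250,275,3): print(v,d[v,430:500:2].round(3))
E
```

```text
0 0 [456.08285566 276.94565842] [array([438.6, 277.5]), array([432.7, 277.6]), array([473.5, 276.4]), array([479.4, 276.3])]
0 0.005 [456.6837232  275.12914262] [array([439.1, 275.7]), array([433.2, 275.8]), array([474.2, 274.6]), array([480.1, 274.4])]
0 0.01 [457.29043505 273.29520646] [array([439.7, 273.8]), array([433.7, 274. ]), array([474.9, 272.8]), array([480.8, 272.6])]
0.011 0 [457.45399474 282.73425516] [array([439.8, 283.3]), array([433.9, 283.4]), array([475.1, 282.2]), array([481., 282.])]
0.011 0.005 [458.06659517 280.92949312] [array([440.4, 281.5]), array([434.4, 281.6]), array([475.8, 280.4]), array([481.7, 280.2])]
0.011 0.01 [458.68520326 279.10727804] [array([440.9, 279.6]), array([434.9, 279.8]), array([476.5, 278.6]), array([482.4, 278.4])]
[454.05402445 280.16521496] [204.49392378 304.17507231]
[447.44001799 300.33783287] [211.77064955 303.31259855]
454.6 278.7666666666667 448.7666666666667
250 [0.732 0.735 0.735 0.743 0.744 0.745 0.742 0.735 0.735 0.736 0.735 0.733
 0.728 1.012 1.014 1.013 1.014 1.011 1.013 1.014 1.011 1.01  1.008 1.016
 1.015 0.776 0.766 0.7
[... 1088 characters left out ...]
768 0.77  0.776 0.989 0.99  0.989 0.988 0.988]
268 [0.984 0.984 0.985 0.986 0.985 0.77  0.769 0.768 0.981 0.985 0.986 0.988
 0.986 0.982 0.985 0.985 0.986 0.985 0.985 0.987 0.985 0.982 0.983 0.985
 0.985 0.778 0.776 0.774 0.984 0.985 0.    0.983 0.989 0.986 0.983]
271 [0.978 0.983 0.979 0.979 0.976 0.982 0.981 0.98  0.98  0.98  0.98  0.977
 0.982 0.981 0.98  0.98  0.981 0.982 0.977 0.982 0.98  0.981 0.979 0.978
 0.978 0.98  0.98  0.981 0.979 0.976 0.    0.983 0.981 0.98  0.979]
274 [0.978 0.972 0.978 0.976 0.974 0.973 0.976 0.976 0.976 0.976 0.974 0.978
 0.976 0.977 0.979 0.972 0.979 0.978 0.974 0.973 0.974 0.976 0.978 0.973
 0.974 0.977 0.98  0.977 0.971 0.975 0.975 0.    0.976 0.973 0.978]
```

```bash
python3 - <<'E'
from h import *
d=snapshot('scene')[1]
s=state();r=R.from_rotvec(s['ee_rot']).as_matrix();p=s['position']
for u,v in((436,262),(441,266),(443,266),(444,268),(445,262),(479,262),(481,266),(483,268),(486,262),(489,263)):
    z=d[v,u]; o,q=ray('scene',u,v); P=o+q*z; print(u,v,z,P.round(4),'tool',((r.T@(P-p))*1000).round(1))
# drift pts
for u,v in((455,280),(452,290),(450,296)):
    z=d[v,u]; o,q=ray('scene',u,v); P=o+q*z; print('drift',u,v,z,P.round(4),'tool',((r.T@(P-p))*1000).round(1))
E
```

```text
436 262 0.76578176 [0.4712 0.2239 0.1851] tool [-49.5   6.   40.6]
441 266 0.7673463 [0.466  0.2307 0.1799] tool [-44.4   9.9  32.9]
443 266 0.7647691 [0.4646 0.2332 0.182 ] tool [-46.5  11.5  30.5]
444 268 0.7719603 [0.4609 0.2329 0.1743] tool [-38.7   9.7  27.4]
445 262 0.75796527 [0.463  0.2334 0.1913] tool [-55.8  11.   29.1]
479 262 0.77811605 [0.4077 0.2485 0.1749] tool [-39.4   0.9 -27.4]
481 266 0.7720586 [0.4104 0.2564 0.1759] tool [-40.4   9.2 -28.4]
483 268 0.7749442 [0.4073 0.2587 0.1716] tool [-36.1   9.9 -32.2]
486 262 0.7619292 [0.4071 0.2596 0.1879] tool [-52.4  10.7 -32.7]
489 263 0.77367705 [0.3972 0.2582 0.1774] tool [-42.    5.2 -41. ]
drift 455 280 0.81687814 [0.4312 0.2353 0.1254] tool [10.1 -1.  -0.6]
drift 452 290 0.82376426 [0.4379 0.2414 0.1094] tool [26.1  7.4  2.9]
drift 450 296 0.8408301 [0.4364 0.2401 0.0888] tool [46.7  5.5  2. ]
```

```bash
python3 - <<'E'
from h import *
d=snapshot('scene')[1]
s=state();r=R.from_rotvec(s['ee_rot']).as_matrix();p=s['position'];print(p,s['clock'])
for u,v in((470,242),(470,238),(470,230),(470,220),(470,212),(470,206),(470,203),(440,230),(430,222),(440,255),(485,255)):
    z=d[v,u]; o,q=ray('scene',u,v); P=o+q*z; print(u,v,z,P.round(4),'tool',((r.T@(P-p))*1000).round(1))
E
```

```text
[0.43216668 0.23595452 0.13557595] 4.325
470 242 0.72223616 [0.4386 0.2454 0.238 ] tool [-102.4   11.5    1.9]
470 238 0.7160202 [0.4399 0.2443 0.2465] tool [-110.9   11.     3.6]
470 230 0.698742 [0.4453 0.2443 0.2669] tool [-131.3   13.3    8.4]
470 220 0.6555703 [0.464  0.2547 0.3082] tool [-172.5   30.9   20.9]
470 212 0.6466316 [0.4653 0.2519 0.3214] tool [-185.7   28.9   23.3]
470 206 0.6413345 [0.4656 0.2493 0.3301] tool [-194.5   26.6   24.6]
470 203 0.6374346 [0.4664 0.2486 0.3354] tool [-199.7   26.3   25.7]
440 230 0.7104823 [0.4758 0.22   0.258 ] tool [-122.4    4.5   46.4]
430 222 0.70607084 [0.4863 0.2082 0.2685] tool [-132.9   -1.7   60.9]
440 255 0.74467045 [0.4721 0.2287 0.2086] tool [-73.   10.7  39.3]
485 255 0.7508565 [0.4108 0.2563 0.2034] tool [-67.8   9.2 -28. ]
```

send_rows --deltas "0.6 0 0 0;0.6 0 0 0;0.6 0 0 0;0.6 0 0 0;0.5 0 0 0;0 0 0 0"

```text
clock: 5.08
position: [0.4307, 0.2353, 0.0754]
ee_rot: [0.347, 1.544, -0.349]
ft_force: [-1.0, -0.4, 1.1]
width: 0.0552
```

```bash
python3 - <<'E'
from h import *
to(.431,.2345,.076)
p,d=snapshot('scene');im=p[:,:,::-1];cv2.imwrite('pics/scene4.png',im);crop('s',im,410,220,530,320,6,'pics/f4.png')
p,d=snapshot('top');im=p[:,:,::-1];cv2.imwrite('pics/top4.png',im);crop('s',im,140,250,260,340,6,'pics/f4t.png')
E
```

```text
clock 5.075 pos [0.4307 0.2353 0.0754] R [[-0.002, 0.43, 0.903], [-0.001, 0.903, -0.43], [-1.0, -0.002, -0.001]] w 0.0552 F [-0.97 -0.44  1.13]
units [-0.032 -0.03   0.031]
```

View pics/f4.png

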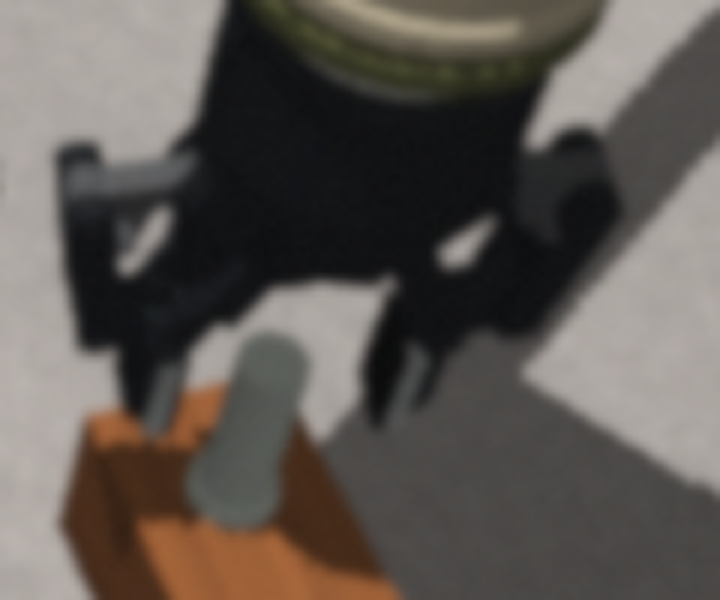

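send_rows --deltas "0 0 0 0;0 0 0 0;0 0 0 0" --fingers -0.3

```text
clock: 5.55
position: [0.4317, 0.2357, 0.0769]
ee_rot: [0.348, 1.542, -0.348]
ft_force: [0.5, -0.8, -0.5]
width: 0.0301
```

```bash
python3 - <<'E'
from h import *
to(.431,.2345,.076)
p,d=snapshot('scene');im=p[:,:,::-1];crop('s',im,410,220,530,320,6,'pics/f5.png')
s=state();r=R.from_rotvec(s['ee_rot']).as_matrix();p=s['position']
for v in range(270,300,2):
    row=[]
    for u in range(425,490,2):
        z=d[v,u]; o,q=ray('scene',u,v); P=o+q*z; t=(r.T@(P-p))*1000
        if P[2]>.03: row.append((u,*t.round(0).astype(int).tolist()))
    print(v,row)
E
```

```text
clock 5.55 pos [0.4317 0.2357 0.0769] R [[0.0, 0.43, 0.903], [0.0, 0.903, -0.43], [-1.0, 0.0, 0.0]] w 0.0301 F [ 0.51 -0.79 -0.49]
units [ 0.044 -0.07  -0.005]
270 [(427, -95, 11, 53), (429, -97, 12, 51), (431, -95, 12, 47), (433, -95, 11, 44), (435, -91, 9, 40), (437, -80, 1, 34), (439, -79, 1, 31), (441, -78, 0, 27), (443, -75, -2, 23), (445, -90, 9, 25), (447, -98, 14, 24), (449, -104, 19, 23), (451, -101, 16, 19), (453, -101, 17, 16), (455, -101, 17, 13), (465, -61, -11, -16), (467, -66, -7, -17), (469, -74, -1, -17), (471, -96, 14, -13), (473, -99, 16, -14), (475, -100, 17, -17), (477, -99, 17, -20), (479, -98, 16, -24), (481, -82, 5, -33), (483, -81, 4, -36), (485, -86, 8, -37), (487, -89, 10, -39), (489, -92, 12, -41)]
272 [(427, -92, 13, 53), (429, -91, 12, 50), (431, -90, 12, 47), (433, -91, 12, 44), (435, -90, 12, 40), (437, -80, 5, 35), (439, -80, 5, 32), (441, -80, 5, 29), (443, -82, 7, 26), (445, -91, 13, 26), (447, -98, 18, 25), (449, -96, 17, 21), (451, -96, 17, 18), (453, -95, 16, 15), (465, -60, -8, -15), (467, -63, -6, -18), (469, -73, 2, -17), (471, -90, 14, -14), 
[... 5024 characters left out ...]
, 26), (433, 17, -13, 23), (435, 15, -12, 20), (437, 17, -13, 16), (439, 17, -13, 12), (441, 14, -11, 10), (443, 12, -9, 7), (445, -7, 3, 9), (447, -11, 5, 7), (449, -14, 7, 5), (451, -16, 8, 2), (453, -14, 7, -2), (455, -15, 8, -5), (457, 16, -11, -18), (459, 15, -10, -21), (461, 19, -13, -26), (463, -726, 456, 216)]
298 [(425, 26, -16, 35), (427, 20, -12, 33), (429, 18, -10, 30), (431, 15, -8, 27), (433, 16, -9, 24), (435, 16, -9, 20), (437, 17, -9, 17), (439, 16, -8, 14), (441, 12, -6, 11), (443, 6, -2, 9), (445, -1, 3, 8), (447, -4, 5, 6), (449, -8, 8, 4), (451, -11, 9, 1), (453, -8, 8, -3), (455, -2, 4, -8), (457, 15, -6, -17), (459, 16, -7, -21), (461, 16, -7, -24), (463, 17, -8, -28)]
```

View pics/f5.png

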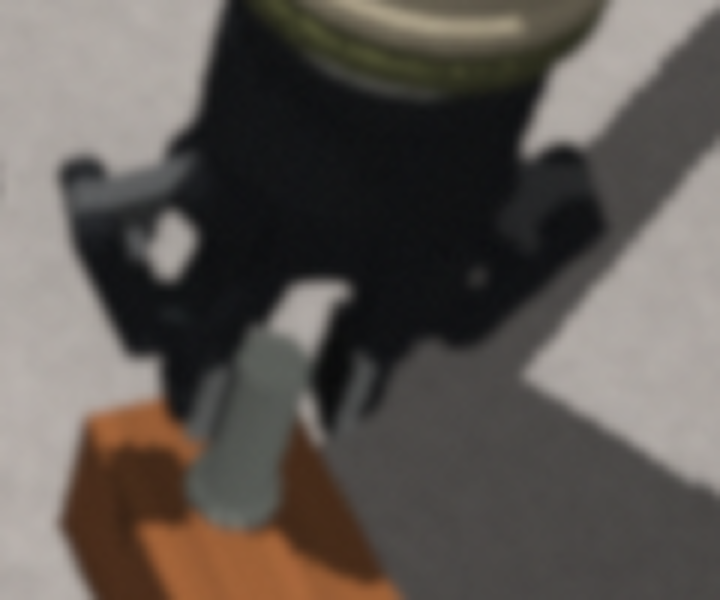

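send_rows --deltas "0.37 -0.03 0 0;0.37 -0.02 0 0;0 0 0 0"

```text
clock: 5.98
position: [0.4301, 0.2343, 0.0605]
ee_rot: [0.347, 1.544, -0.349]
ft_force: [-0.2, -0.4, 0.2]
width: 0.0297
```

send_rows --deltas "0 0 0 0;0 0 0 0;0 0 0 0;0 0 0 0" --fingers -1 --force 80

```text
clock: 6.48
position: [0.431, 0.2347, 0.0617]
ee_rot: [0.348, 1.543, -0.348]
ft_force: [0.3, 0.8, -2.7]
width: 0.0183
```

```bash
python3 - <<'E'
from h import *
to(.431,.2345,.062)
p,d=snapshot('scene');im=p[:,:,::-1];crop('s',im,410,220,530,320,6,'pics/f6.png')
E
```

```text
clock 6.475 pos [0.431  0.2347 0.0617] R [[-0.0, 0.43, 0.903], [-0.0, 0.903, -0.43], [-1.0, -0.0, -0.0]] w 0.0183 F [ 0.32  0.79 -2.69]
units [-0.014 -0.01   0.005]
```

View pics/f6.png

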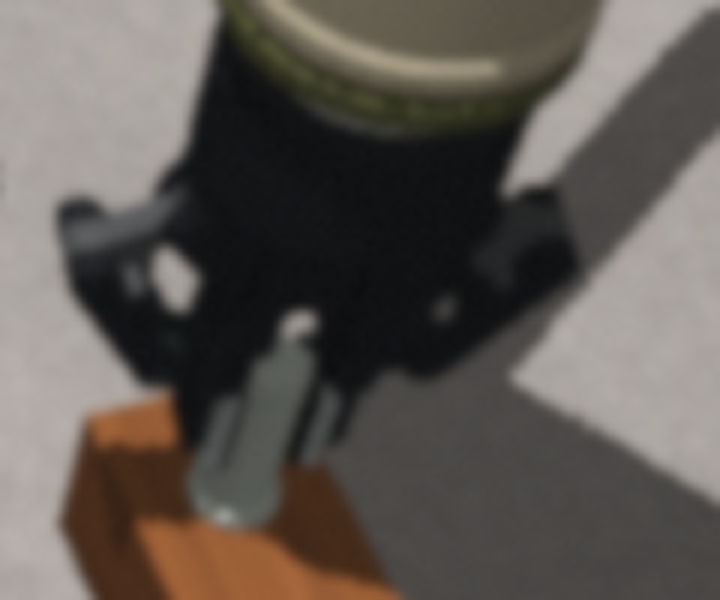

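send_rows --deltas "-0.4 0 0 0;-0.8 0 0 0;-0.9 0 0 0;-0.9 0 0 0;-0.9 0 0 0;-0.9 0 0 0;-0.2 0 0 0;0 0 0 0"

```text
clock: 7.52
position: [0.4311, 0.2348, 0.1618]
ee_rot: [0.348, 1.542, -0.348]
ft_force: [-0.3, -0.2, -2.9]
width: 0.0183
```

```bash
python3 - <<'E'
from h import *
to(.6,-.1,.162)
p,d=snapshot('scene');im=p[:,:,::-1];crop('s',im,410,180,530,300,5,'pics/f7.png')
print([onz('top',305,301,.07),onz('top',274,202,.08)])
E
```

```text
clock 7.525 pos [0.4311 0.2348 0.1618] R [[0.0, 0.43, 0.903], [0.0, 0.903, -0.43], [-1.0, 0.0, 0.0]] w 0.0183 F [-0.28 -0.24 -2.85]
units [-7.0000e-03 -1.1486e+01  1.4817e+01]
[array([0.440293  , 0.05535185, 0.07      ]), array([0.63047328, 0.11979529, 0.08      ])]
```

View pics/f7.png

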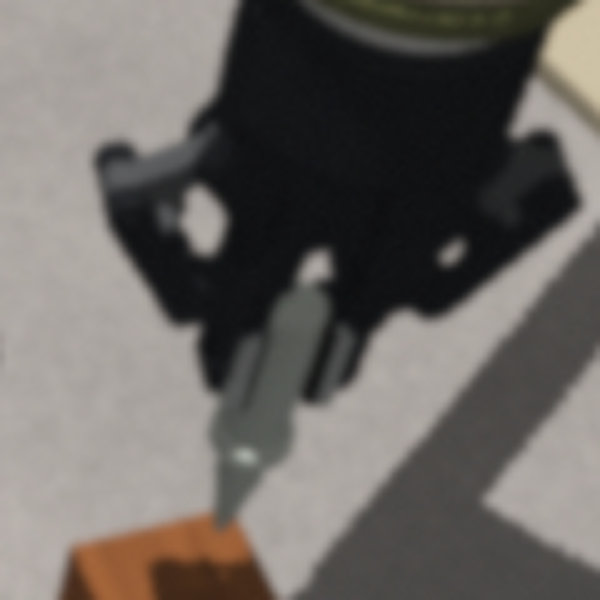

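```bash
python3 - <<'E'
from h import *
s=state();p=s['position']
for z in(.109,.111,.161,.169,.225): print(z,proj('scene',[p[0],p[1],z]), (proj('scene',[p[0],p[1],z])-[410,180])*5+2)
d=snapshot('scene')[1];r=R.from_rotvec(s['ee_rot']).as_matrix()
for u,v in((455,281),(456,277),(459,271),(460,264),(466,252),(470,243),(471,238)):
    z=d[v,u]; o,q=ray('scene',u,v); P=o+q*z; print('drift',u,v,z,P.round(4),'tool',((r.T@(P-p))*1000).round(1))
E
```

```text
0.109 [453.06210149 285.31053615] [217.31050747 528.55268075]
0.111 [453.29007954 284.61943109] [218.4503977  525.09715544]
0.161 [459.28207016 266.46765229] [248.4103508  434.33826144]
0.169 [460.29615208 263.39806438] [253.48076039 418.99032191]
0.225 [467.87449677 240.48072714] [291.37248384 304.40363568]
drift 455 281 0.8117349 [0.4342 0.2384 0.1286] tool [32.6  4.9  1.5]
drift 456 277 0.8024663 [0.435  0.2385 0.1403] tool [20.9  5.3  2.2]
drift 459 271 0.779214 [0.4389 0.2435 0.1654] tool [-4.1 11.5  3.6]
drift 460 264 0.7712602 [0.4378 0.2402 0.1786] tool [-17.4   8.    3.9]
drift 466 252 0.7468361 [0.4359 0.2422 0.2095] tool [-48.3   9.    1.4]
drift 470 243 0.73735356 [0.4311 0.2399 0.2253] tool [-64.1   4.9  -2. ]
drift 471 238 0.74388397 [0.4238 0.2329 0.2248] tool [-63.6  -4.6  -5.6]
```

send_rows --deltas "0 -0.3 0.38 0;0 -0.57 0.74 0;0 -0.57 0.74 0;0 -0.57 0.74 0;0 -0.57 0.74 0;0 -0.57 0.74 0;0 -0.57 0.74 0;0 -0.57 0.74 0;0 -0.57 0.74 0;0 -0.57 0.74 0;0 -0.57 0.74 0;0 -0.57 0.74 0"

```text
clock: 9.12
position: [0.529, 0.0418, 0.1618]
ee_rot: [0.348, 1.543, -0.348]
ft_force: [0.6, -0.0, -2.2]
width: 0.0183
```

send_rows --deltas "0 -0.57 0.74 0;0 -0.57 0.74 0;0 -0.57 0.74 0;0 -0.57 0.74 0;0 -0.57 0.74 0;0 -0.57 0.74 0;0 -0.57 0.74 0;0 -0.57 0.74 0;0.5 -0.33 0.36 0;0.8 0 0 0;0.4 0 0 0;0 0 0 0"

```text
clock: 10.62
position: [0.5987, -0.0985, 0.1261]
ee_rot: [0.348, 1.546, -0.348]
ft_force: [0.1, -0.3, -2.8]
width: 0.018
```

```bash
python3 - <<'E'
from h import *
to(.5988,-.0996,.127)
p,d=snapshot('scene');im=p[:,:,::-1];cv2.imwrite('pics/scene8.png',im);crop('s',im,230,110,330,230,5,'pics/f8.png')
p,d=snapshot('top');im=p[:,:,::-1];cv2.imwrite('pics/top8.png',im);crop('s',im,340,170,460,260,5,'pics/f8t.png')
s=state()['position']
for z in (.075,): print((proj('scene',[s[0],s[1],s[2]-.0517])-[230,110])*5+2, (proj('top',[s[0],s[1],s[2]-.0517])-[340,170])*5+2)
E
```

```text
clock 10.625 pos [ 0.5987 -0.0985  0.1261] R [[-0.003, 0.429, 0.903], [0.001, 0.903, -0.429], [-1.0, -0.0, -0.003]] w 0.018 F [ 0.1  -0.32 -2.78]
units [-0.046 -0.048  0.03 ]
[233.33132776 458.77029021] [229.70645666 253.59612603]
```

View pics/f8.png

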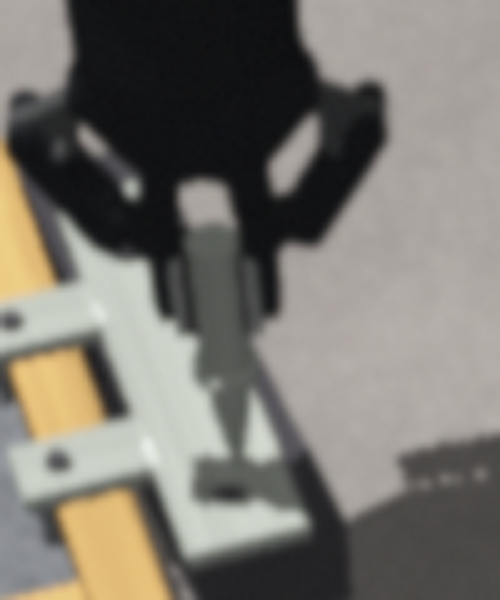

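View pics/f8t.png

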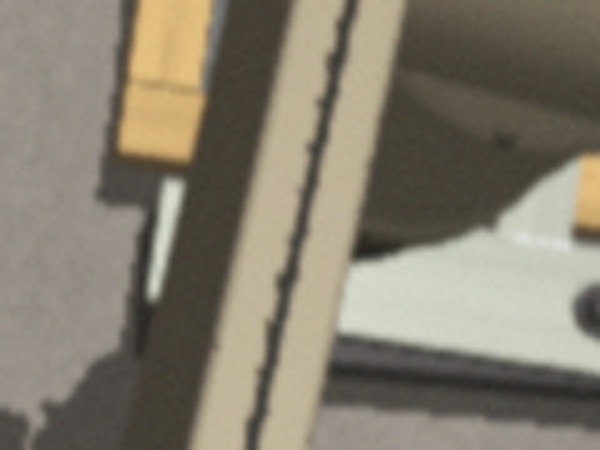

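send_rows --deltas "0.3 -0.03 0.02 0;0.3 -0.02 0.02 0;0 0 0 0;0 0 0 0"

```text
clock: 11.22
position: [0.6001, -0.1006, 0.1158]
ee_rot: [0.348, 1.543, -0.348]
ft_force: [0.3, -1.1, -2.3]
width: 0.0185
```

```bash
python3 - <<'E'
from h import *
to(.599,-.0998,.1097)
E
```

```text
clock 11.225 pos [ 0.6001 -0.1006  0.1158] R [[-0.0, 0.43, 0.903], [0.0, 0.903, -0.43], [-1.0, -0.0, -0.0]] w 0.0185 F [ 0.28 -1.11 -2.3 ]
units [ 0.303  0.013 -0.069]
```

send_rows --deltas "0.15 0.01 -0.07 0;0.1 0 0 0;0 0 0 0;0.05 0 0 0;0.05 0 0 0;0 0 0 0"

```text
clock: 11.98
position: [0.5989, -0.0998, 0.1087]
ee_rot: [0.348, 1.543, -0.348]
ft_force: [-1.5, -0.6, -2.1]
width: 0.018
```

send_rows --deltas "0.05 0 0 0;0.05 0 0 0;0.05 0 0 0;0 0 0 0"

```text
clock: 12.48
position: [0.5989, -0.0998, 0.1056]
ee_rot: [0.348, 1.543, -0.348]
ft_force: [-1.1, -0.2, -2.1]
width: 0.0182
```

send_rows --deltas "0.05 0 0 0;0.05 0 0 0;0.05 0 0 0;0 0 0 0"

```text
clock: 12.98
position: [0.599, -0.0999, 0.1027]
ee_rot: [0.348, 1.543, -0.348]
ft_force: [0.3, 0.2, -3.2]
width: 0.0185
```

send_rows --deltas "0.05 0 0 0;0.05 0 0 0;0 0 0 0"

```text
clock: 13.35
position: [0.5991, -0.0999, 0.1008]
ee_rot: [0.348, 1.542, -0.348]
ft_force: [1.4, -0.1, -2.0]
width: 0.0183
```

send_rows --deltas "0.05 0 -0.01 0;0.05 0 -0.01 0;0.05 0 -0.01 0;0.05 0 -0.01 0;0 0 0 0"

```text
clock: 13.98
position: [0.599, -0.0999, 0.0974]
ee_rot: [0.348, 1.541, -0.349]
ft_force: [3.1, -4.1, 1.5]
width: 0.0181
```

```bash
cat > q.py <<'E'
from h import *
s=state();r=R.from_rotvec(s['ee_rot']).as_matrix();p=s['position'];b=np.array([.5942,-.0975])
e=(p[:2]-b)
print('clk %.2f pos %s point z %.4f off c %.1f mm perp %.1f | F tool %s'%(s['clock'],p.round(4),p[2]-.0517,1e3*(e@r[:2,2]),1e3*(e@r[:2,1]),(r.T@s['ft_force']).round(1)),'w',round(s['width'],4),'T',s['ft_torque'].round(2),'tool x',r[:,0].round(3))
E
python3 q.py
```

```text
clk 13.97 pos [ 0.599  -0.0999  0.0974] point z 0.0457 off c 5.4 mm perp -0.1 | F tool [-1.5 -2.4  4.6] w 0.0181 T [-0.68 -0.87 -0.05] tool x [ 0.002 -0.001 -1.   ]
```

send_rows --deltas "0.05 0 -0.01 0;0.05 0 -0.01 0;0.05 0 -0.01 0;0 0 0 0"

```text
clock: 14.48
position: [0.5984, -0.0999, 0.0944]
ee_rot: [0.348, 1.541, -0.349]
ft_force: [3.9, -4.4, 2.1]
width: 0.0184
```

```bash
python3 q.py
```

```text
clk 14.47 pos [ 0.5984 -0.0999  0.0944] point z 0.0427 off c 4.8 mm perp -0.3 | F tool [-2.1 -2.3  5.4] w 0.0184 T [-1.04 -0.98 -0.01] tool x [ 0.002 -0.001 -1.   ]
```

send_rows --deltas "0.05 0 -0.01 0;0.05 0 -0.01 0;0.05 0 -0.01 0;0.05 0 -0.01 0;0 0 0 0"

```text
clock: 15.1
position: [0.5979, -0.0998, 0.0906]
ee_rot: [0.347, 1.54, -0.349]
ft_force: [3.2, -5.7, 2.1]
width: 0.0183
```

```bash
python3 q.py
```

```text
clk 15.10 pos [ 0.5979 -0.0998  0.0906] point z 0.0389 off c 4.3 mm perp -0.5 | F tool [-2.  -3.8  5.3] w 0.0183 T [-1.19 -0.88  0.01] tool x [ 0.002 -0.002 -1.   ]
```

send_rows --deltas "0.05 0 -0.01 0;0.05 0 -0.01 0;0.05 0 -0.01 0;0.05 0 -0.01 0;0.05 0 -0.01 0;0 0 0 0"

```text
clock: 15.85
position: [0.597, -0.0995, 0.0857]
ee_rot: [0.347, 1.54, -0.349]
ft_force: [4.0, -5.9, 3.6]
width: 0.0181
```

```bash
python3 q.py
```

```text
clk 15.85 pos [ 0.597  -0.0995  0.0857] point z 0.0340 off c 3.4 mm perp -0.6 | F tool [-3.6 -3.6  6.2] w 0.0181 T [-1.22 -0.92  0.04] tool x [ 0.002 -0.002 -1.   ]
```

send_rows --deltas "0.05 0 -0.01 0;0.05 0 -0.01 0;0.05 0 -0.01 0;0.05 0 -0.01 0;0.05 0 -0.01 0;0 0 0 0"

```text
clock: 16.6
position: [0.5961, -0.099, 0.0807]
ee_rot: [0.347, 1.54, -0.349]
ft_force: [4.2, -5.4, 3.0]
width: 0.0181
```

```bash
python3 q.py
```

```text
clk 16.60 pos [ 0.5961 -0.099   0.0807] point z 0.0290 off c 2.4 mm perp -0.5 | F tool [-3.  -3.1  6.1] w 0.0181 T [-1.17 -0.91  0.02] tool x [ 0.002 -0.002 -1.   ]
```

send_rows --deltas "0.05 0 -0.01 0;0.05 0 -0.01 0;0.05 0 -0.01 0;0.05 0 -0.01 0;0.05 0 -0.01 0;0 0 0 0"

```text
clock: 17.35
position: [0.5949, -0.0984, 0.0752]
ee_rot: [0.348, 1.541, -0.349]
ft_force: [4.7, -5.2, 1.3]
width: 0.0182
```

```bash
python3 q.py
```

```text
clk 17.35 pos [ 0.5949 -0.0984  0.0752] point z 0.0235 off c 1.0 mm perp -0.5 | F tool [-1.2 -2.6  6.5] w 0.0182 T [-1.17 -0.96 -0.01] tool x [ 0.001 -0.001 -1.   ]
```

send_rows --deltas "0.05 0 -0.01 0;0.05 0 -0.01 0;0.05 0 -0.01 0;0.05 0 -0.005 0;0.05 0 0 0;0 0 0 0"

```text
clock: 18.1
position: [0.5942, -0.0983, 0.0703]
ee_rot: [0.348, 1.541, -0.349]
ft_force: [4.3, -5.4, 1.9]
width: 0.0184
```

```bash
python3 q.py
```

```text
clk 18.10 pos [ 0.5942 -0.0983  0.0703] point z 0.0186 off c 0.4 mm perp -0.7 | F tool [-1.9 -3.   6.2] w 0.0184 T [-1.22 -0.85  0.01] tool x [ 0.001 -0.001 -1.   ]
```

send_rows --deltas "0.05 0 0 0;0.05 0 0 0;0.05 0 0 0;0.05 0 0 0;0.05 0 0 0;0 0 0 0"

```text
clock: 18.85
position: [0.594, -0.0983, 0.0652]
ee_rot: [0.347, 1.541, -0.349]
ft_force: [3.5, -5.7, 3.0]
width: 0.0183
```

```bash
python3 q.py
```

```text
clk 18.85 pos [ 0.594  -0.0983  0.0652] point z 0.0135 off c 0.2 mm perp -0.8 | F tool [-3.  -3.6  5.6] w 0.0183 T [-1.3  -0.69 -0.05] tool x [ 0.001 -0.002 -1.   ]
```

send_rows --deltas "0.05 0 0 0;0.05 0 0 0;0.05 0 0 0;0.05 0 0 0;0.025 0 0 0;0 0 0 0"

```text
clock: 19.6
position: [0.594, -0.0984, 0.0608]
ee_rot: [0.347, 1.541, -0.35]
ft_force: [3.7, -6.0, 2.4]
width: 0.0185
```

```bash
python3 q.py
```

```text
clk 19.60 pos [ 0.594  -0.0984  0.0608] point z 0.0091 off c 0.2 mm perp -0.9 | F tool [-2.4 -3.8  5.9] w 0.0185 T [-1.31 -0.61 -0.05] tool x [ 0.001 -0.002 -1.   ]
```

send_rows --deltas "0.025 0 0 0;0.025 0 0 0;0 0 0 0"

```text
clock: 19.98
position: [0.594, -0.0984, 0.0598]
ee_rot: [0.347, 1.541, -0.35]
ft_force: [4.1, -6.0, 2.4]
width: 0.0183
```

```bash
python3 q.py
```

```text
clk 19.98 pos [ 0.594  -0.0984  0.0598] point z 0.0081 off c 0.2 mm perp -0.9 | F tool [-2.4 -3.7  6.3] w 0.0183 T [-1.35 -0.55 -0.02] tool x [ 0.001 -0.002 -1.   ]
```

send_rows --deltas "0.025 0 0 0;0.025 0 0 0;0 0 0 0"

```text
clock: 20.35
position: [0.5941, -0.0985, 0.0595]
ee_rot: [0.347, 1.541, -0.35]
ft_force: [0.4, -5.5, 7.9]
width: 0.0182
```

```bash
python3 q.py
```

```text
clk 20.35 pos [ 0.5941 -0.0985  0.0595] point z 0.0078 off c 0.3 mm perp -0.9 | F tool [-7.9 -4.8  2.7] w 0.0182 T [-1.15 -0.02 -0.03] tool x [ 0.001 -0.002 -1.   ]
```

```bash
python3 - <<'E'
from h import *
p,d=snapshot('scene');im=p[:,:,::-1];cv2.imwrite('pics/scene9.png',im);crop('s',im,220,110,330,230,5,'pics/f9.png')
E
```

```text
(no output)
```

View pics/f9.png

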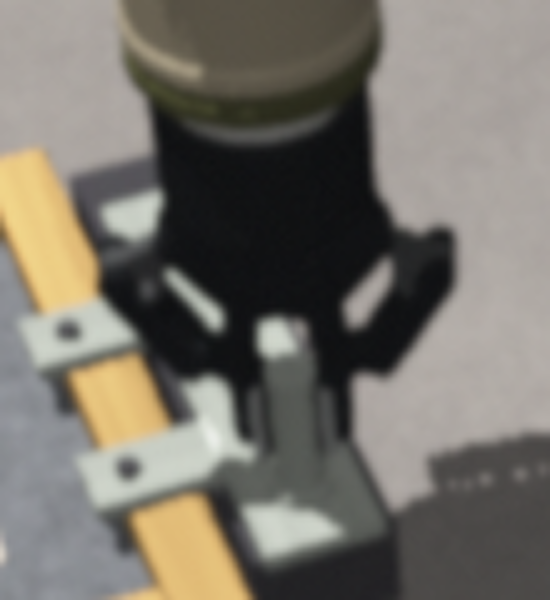

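send_rows --deltas "-0.05 0 0 0;-0.1 0 0 0;-0.2 0 0 0;-0.3 0 0 0;-0.4 0 0 0;-0.5 0 0 0;-0.5 0 0 0;-0.6 0 0 0;-0.7 0 0 0;-0.8 0 0 0;-0.7 0 0 0;0 0 0 0"

```text
clock: 21.9
position: [0.5949, -0.0976, 0.1575]
ee_rot: [0.348, 1.539, -0.348]
ft_force: [0.3, -0.5, -2.2]
width: 0.0182
```

```bash
python3 - <<'E'
from h import *
to(.431,.2347,.1618)
p,d=snapshot('scene');im=p[:,:,::-1];cv2.imwrite('pics/scene10.png',im);crop('s',im,220,110,330,230,5,'pics/f10.png')
s=state();q=s['position'];print((proj('scene',[q[0],q[1],q[2]-.0517])-[220,110])*5+2)
E
python3 q.py
```

```text
clock 21.9 pos [ 0.5949 -0.0976  0.1575] R [[0.003, 0.43, 0.903], [-0.001, 0.903, -0.43], [-1.0, 0.001, 0.003]] w 0.0182 F [ 0.29 -0.48 -2.16]
units [ -0.255  11.483 -14.537]
[292.36001795 405.23550674]
clk 21.95 pos [ 0.5942 -0.0975  0.1562] point z 0.1045 off c -0.0 mm perp 0.0 | F tool [ 3.  -0.1  0.4] w 0.0182 T [-0.02 -0.03 -0.  ] tool x [ 0.002 -0.    -1.   ]
```

View pics/f10.png

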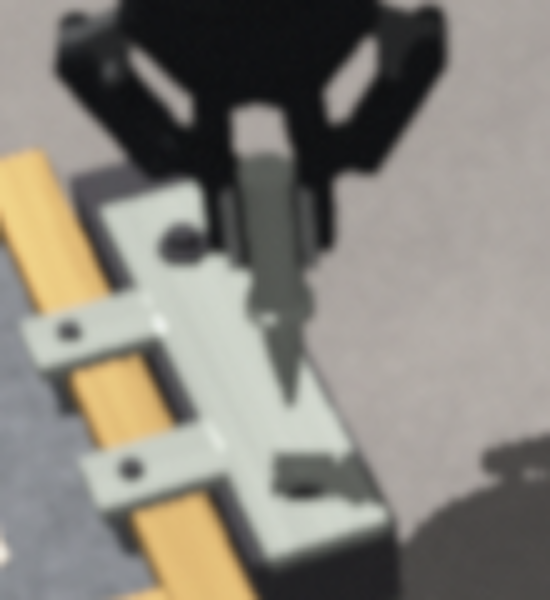

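send_rows --deltas "-0.25 0.3 -0.38 0;0 0.57 -0.725 0;0 0.57 -0.725 0;0 0.57 -0.725 0;0 0.57 -0.725 0;0 0.57 -0.725 0;0 0.57 -0.725 0;0 0.57 -0.725 0;0 0.57 -0.725 0;0 0.57 -0.725 0;0 0.57 -0.725 0;0 0.57 -0.725 0"

```text
clock: 23.45
position: [0.4987, 0.0942, 0.1603]
ee_rot: [0.348, 1.542, -0.348]
ft_force: [0.6, -0.1, -2.2]
width: 0.018
```

send_rows --deltas "0 0.57 -0.725 0;0 0.57 -0.725 0;0 0.57 -0.725 0;0 0.57 -0.725 0;0 0.57 -0.725 0;0 0.57 -0.725 0;0 0.57 -0.725 0;0 0.57 -0.725 0;0 0.35 -0.38 0;0 0 0 0;0 0 0 0"

```text
clock: 24.82
position: [0.43, 0.2346, 0.1603]
ee_rot: [0.348, 1.542, -0.349]
ft_force: [0.2, -0.1, -3.1]
width: 0.018
```

```bash
python3 - <<'E'
from h import *
to(.431,.2347,.1617)
E
```

```text
clock 24.825 pos [0.43   0.2346 0.1603] R [[0.0, 0.43, 0.903], [-0.0, 0.903, -0.43], [-1.0, -0.0, 0.0]] w 0.018 F [ 0.17 -0.14 -3.12]
units [-0.072  0.026  0.044]
```

send_rows --deltas "0.5 0.025 0.045 0;0.8 0 0 0;0.8 0 0 0;0.8 0 0 0;0.7 0 0 0;0.5 0 0 0;0.3 0 0 0;0.2 0 0 0;0.15 0 0 0;0 0 0 0"

```text
clock: 26.08
position: [0.4309, 0.235, 0.0654]
ee_rot: [0.348, 1.542, -0.348]
ft_force: [0.1, -0.2, -3.4]
width: 0.0183
```

```bash
python3 q.py
```

```text
clk 26.07 pos [0.4309 0.235  0.0654] point z 0.0137 off c -290.3 mm perp 230.1 | F tool [ 3.4 -0.1  0.2] w 0.0183 T [-0.02 -0.03 -0.04] tool x [ 0.  0. -1.]
```

send_rows --deltas "0.06 0 0 0;0.06 0 0 0;0.04 0 0 0;0.02 0 0 0;0 0 0 0"

```text
clock: 26.7
position: [0.4308, 0.235, 0.0617]
ee_rot: [0.348, 1.543, -0.348]
ft_force: [-0.6, -0.5, -2.3]
width: 0.0182
```

Nearly seated; release partly.

send_rows --deltas "0.02 0 0 0;0 0 0 0"

```text
clock: 26.95
position: [0.4309, 0.235, 0.0615]
ee_rot: [0.348, 1.542, -0.348]
ft_force: [-0.7, -1.0, 0.3]
width: 0.0183
```

send_rows --deltas "0 0 0 0;0 0 0 0;0 0 0 0" --fingers -0.2

```text
clock: 27.32
position: [0.431, 0.235, 0.0614]
ee_rot: [0.348, 1.542, -0.348]
ft_force: [-0.2, 1.0, -0.7]
width: 0.0345
```

```bash
python3 - <<'E'
from h import *
to(.431,.2347,.16)
p,d=snapshot('scene');im=p[:,:,::-1];crop('s',im,410,220,530,320,6,'pics/f11.png')
E
```

```text
clock 27.325 pos [0.431  0.235  0.0614] R [[0.0, 0.43, 0.903], [0.0, 0.903, -0.43], [-1.0, 0.0, 0.0]] w 0.0345 F [-0.15  0.96 -0.73]
units [-4.928 -0.014  0.009]
```

View pics/f11.png

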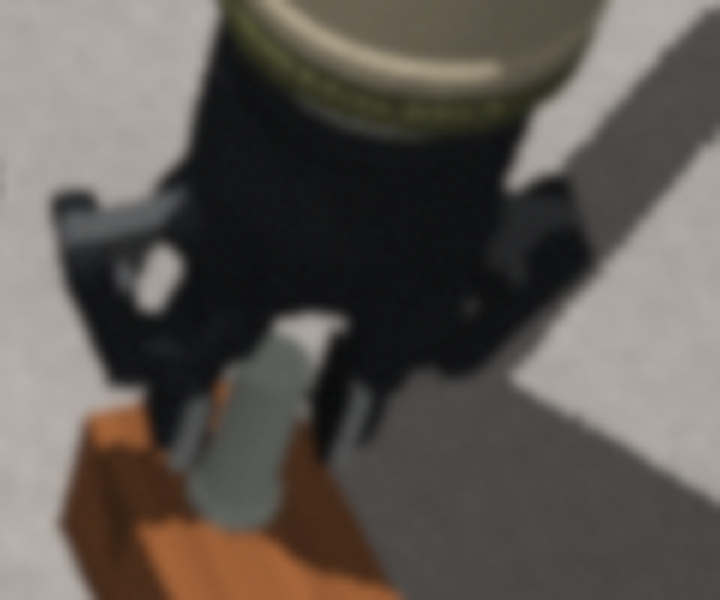

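send_rows --deltas "-0.5 0 0 0;-0.9 0 0 0;-0.9 0 0 0;-0.9 0 0 0;-0.8 0 0 0;0 0.55 -0.13 0;0 0.55 -0.13 0;0 0.55 -0.13 0;0 0.55 -0.13 0;0 0.55 -0.13 0;0 0.55 -0.13 0;0 0.55 -0.13 0"

```text
clock: 28.88
position: [0.4476, 0.3131, 0.1412]
ee_rot: [0.348, 1.543, -0.348]
ft_force: [-0.4, -0.4, 0.0]
width: 0.0337
```

send_rows --deltas "0 0.55 -0.13 0;0.6 0 0 0;0.6 0 0 0;0 0 0 0;0 0 0 0" --fingers 0.2

```text
clock: 29.5
position: [0.4498, 0.323, 0.1171]
ee_rot: [0.348, 1.543, -0.349]
ft_force: [0.5, -0.9, 0.7]
width: 0.0515
```

```bash
cat > look.py <<'E'
from h import *
import sys
u0,v0,u1,v1,k=map(int,sys.argv[1:6])
p,d=snapshot('scene');im=p[:,:,::-1];crop('s',im,u0,v0,u1,v1,k,sys.argv[6])
s=state();r=R.from_rotvec(s['ee_rot']).as_matrix();p=s['position']
# fingertip lowest dark points: black-ish pixels, tool coords
uu,vv=np.meshgrid(range(u0,u1),range(v0,v1))
z=d[v0:v1,u0:u1]
T=[]
for u,v,zz in zip(uu.ravel(),vv.ravel(),z.ravel()):
    if zz<=0: continue
    o,q=ray('scene',u,v);t=r.T@(o+q*zz-p)*1000
    if abs(t[1])<16 and abs(t[2])<60 and -130<t[0]: T.append((u,v,*t))
T=np.array(T);np.save('T.npy',T)
c=get_calibration('scene')
dark=im[T[:,1].astype(int),T[:,0].astype(int)].max(1)<75
D=T[dark]
for lo,hi in((5,60),(-60,-5)):
    m=D[(D[:,4]>lo)&(D[:,4]<hi)]; m=m[np.argsort(-m[:,2])][:6]; print('tips',m.round(1).tolist())
E
python3 - <<'E'
from h import *
to(.450,.3234,.1)
E
python3 look.py 410 220 540 370 5 pics/f12.png
```

```text
clock 29.5 pos [0.4498 0.323  0.1171] R [[-0.0, 0.43, 0.903], [-0.0, 0.903, -0.43], [-1.0, -0.0, -0.0]] w 0.0515 F [ 0.55 -0.88  0.66]
units [0.856 0.022 0.004]Traceback (most recent call last):
  File "look.py", line 12, in <module>
    o,q=ray('scene',u,v);t=r.T@(o+q*zz-p)*1000
        ~~~^^^^^^^^^^^^^
  File "h.py", line 5, in ray
    c=get_calibration(n);K=c['mtx'];T=c['T']
ValueError: time passes only in moves, steps and waits
```

View pics/f12.png

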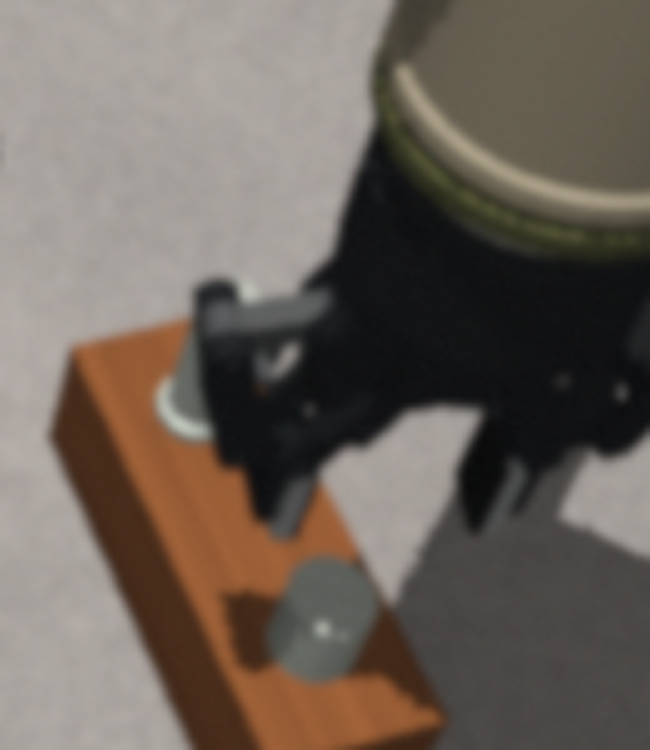

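send_rows --deltas "0.7 0.02 0 0;0.8 0 0 0;0.7 0 0 0;0.5 0 0 0;0 0 0 0;0 0 0 0"

```text
clock: 30.3
position: [0.4504, 0.3239, 0.0637]
ee_rot: [0.349, 1.542, -0.348]
ft_force: [-0.2, -0.1, 0.2]
width: 0.0509
```

```bash
sed -i 's/^def ray/import functools\n_gc=get_calibration\nget_calibration=functools.lru_cache(None)(_gc)\ndef ray/' h.py
python3 look.py 410 240 540 360 6 pics/f13.png; python3 q.py
```

```text
tips [[443.0, 355.0, 51.9, -15.1, 33.8], [445.0, 358.0, 50.8, -9.1, 31.7], [445.0, 359.0, 50.2, -7.0, 32.2], [444.0, 357.0, 50.0, -10.6, 33.3], [444.0, 356.0, 49.9, -12.3, 33.0], [445.0, 357.0, 47.4, -9.3, 32.3]]
tips [[497.0, 356.0, 63.0, -15.7, -59.8], [496.0, 356.0, 62.8, -15.7, -58.0], [497.0, 357.0, 62.2, -13.5, -59.0], [497.0, 358.0, 62.1, -11.7, -58.5], [492.0, 358.0, 7.2, 14.1, -30.5], [486.0, 347.0, 6.5, -4.6, -25.2]]
clk 30.35 pos [0.4505 0.3241 0.064 ] point z 0.0123 off c -310.8 mm perp 318.9 | F tool [0.5 0.8 0.3] w 0.051 T [ 0.02  0.02 -0.  ] tool x [ 0.001  0.001 -1.   ]
```

View pics/f13.png

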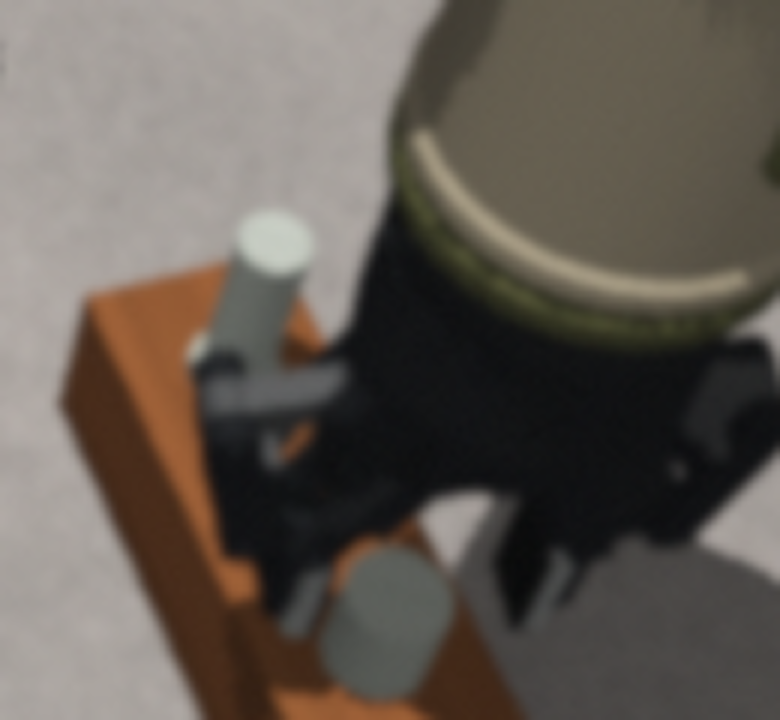

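```bash
python3 - <<'E'
import numpy as np
T=np.load('T.npy')
for u0,u1,v0,v1 in((456,463,336,347),(492,500,334,346),(470,480,332,336)):
    m=T[(T[:,0]>=u0)&(T[:,0]<=u1)&(T[:,1]>=v0)&(T[:,1]<=v1)]
    print(m[::4].round(0).astype(int).tolist())
E
```

```text
[[456, 336, -56, 7, 37], [460, 336, -59, 9, 32], [456, 337, -54, 8, 37], [460, 337, -57, 10, 32], [456, 338, -51, 8, 36], [460, 338, -59, 12, 32], [456, 339, -47, 8, 35], [460, 339, -54, 12, 31], [456, 340, -46, 9, 35], [460, 340, -51, 12, 31], [456, 341, -40, 7, 34], [460, 341, -48, 12, 30], [456, 342, -38, 8, 34], [460, 342, -44, 11, 29], [456, 343, -33, 7, 32], [460, 343, -43, 13, 29], [456, 344, -30, 7, 32], [460, 344, -36, 11, 28], [456, 345, -27, 7, 31], [460, 345, -32, 10, 27], [456, 346, 3, -6, 23], [460, 346, 5, -7, 16], [456, 347, 5, -5, 23], [460, 347, 5, -5, 17]]
[[493, 334, -33, -6, -27], [497, 334, -49, 2, -27], [493, 335, -30, -6, -28], [497, 335, -48, 4, -27], [493, 336, -32, -3, -27], [497, 336, -49, 6, -26], [493, 337, -29, -3, -27], [497, 337, -44, 5, -28], [493, 338, -27, -3, -28], [497, 338, -44, 7, -27], [494, 339, -31, 1, -27], [498, 339, -45, 9, -28], [495, 340, -33, 4, -28], [499, 340, -45, 10, -29], [496, 341, -37, 8, -27], [500, 341, -43, 11, -31], [497, 342, -40, 11, -27], [495, 343, -32, 8, -27], [499, 343, -38, 12, -31], [497, 344, -34, 11, -29]]
[[470, 332, -27, -14, 5], [474, 332, -28, -13, -1], [478, 332, -29, -12, -6], [473, 333, -27, -12, 1], [477, 333, -28, -11, -5], [470, 334, -27, -11, 6], [474, 334, -29, -9, 0], [478, 334, -28, -9, -6], [471, 335, -28, -8, 5], [475, 335, -27, -9, -1], [479, 335, -28, -8, -7], [472, 336, -28, -6, 4], [476, 336, -28, -6, -2], [480, 336, -30, -5, -8]]
```

send_rows --deltas "0.25 -0.02 0 0;0.25 0 0 0;0 0 0 0"

```text
clock: 30.72
position: [0.4494, 0.3231, 0.0526]
ee_rot: [0.348, 1.543, -0.349]
ft_force: [0.1, 0.8, 0.4]
width: 0.0516
```

send_rows --deltas "0.2 0 0 0;0.2 0 0 0;0 0 0 0"

```text
clock: 31.1
position: [0.4495, 0.3232, 0.0447]
ee_rot: [0.348, 1.543, -0.349]
ft_force: [0.0, -0.4, 0.0]
width: 0.0511
```

```bash
python3 q.py;python3 look.py 410 240 540 360 6 pics/f14.png
```

```text
clk 31.10 pos [0.4495 0.3232 0.0447] point z -0.0070 off c -311.4 mm perp 317.7 | F tool [-0.  -0.3  0.2] w 0.0511 T [0.   0.02 0.05] tool x [-0.001 -0.    -1.   ]
tips [[443.0, 355.0, 35.3, -15.1, 33.7], [444.0, 357.0, 33.5, -10.6, 33.1], [445.0, 358.0, 33.4, -8.7, 31.8], [443.0, 354.0, 33.3, -16.0, 33.9], [445.0, 359.0, 32.6, -6.5, 32.4], [446.0, 359.0, 31.6, -6.0, 31.0]]
tips [[497.0, 358.0, 46.9, -12.2, -59.4], [497.0, 356.0, 45.3, -15.1, -59.7], [496.0, 356.0, 44.2, -14.7, -57.6], [497.0, 357.0, 43.9, -12.7, -58.8], [498.0, 359.0, 43.3, -8.7, -59.3], [494.0, 355.0, -12.5, 10.6, -34.1]]
```

View pics/f14.png

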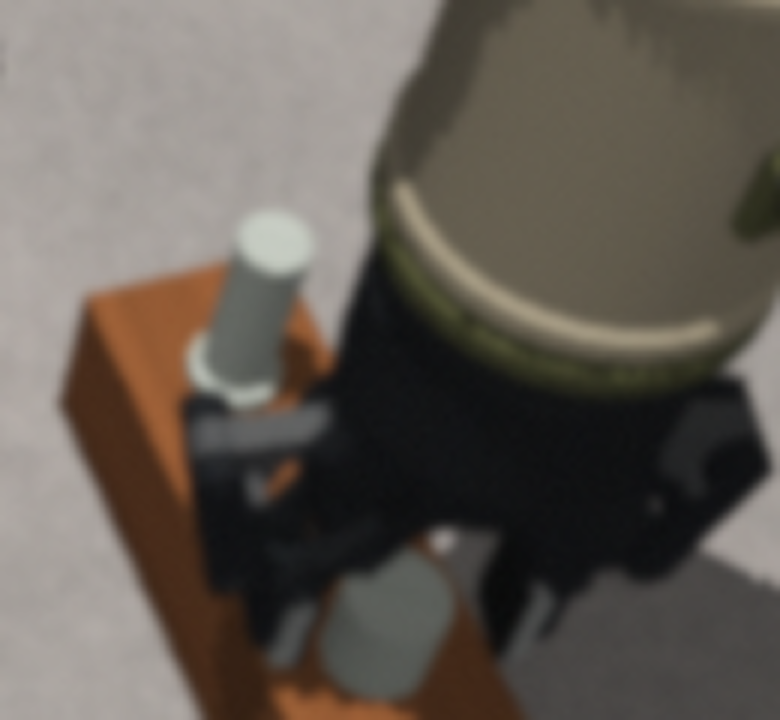

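send_rows --deltas "0.05 0 0 0;0 0 0 0;0 0 0 0;0 0 0 0;0 0 0 0" --fingers -1 --force 80

```text
clock: 31.78
position: [0.4502, 0.3236, 0.0447]
ee_rot: [0.349, 1.542, -0.348]
ft_force: [-0.8, 0.3, 3.9]
width: 0.0257
```

send_rows --deltas "-0.3 0 0 0;-0.7 0 0 0;-0.9 0 0 0;-0.9 0 0 0;-0.9 0 0 0;-0.9 0 0 0;-0.4 0 0 0;0 0 0 0;0 0 0 0"

```text
clock: 32.9
position: [0.4494, 0.3231, 0.1434]
ee_rot: [0.348, 1.544, -0.349]
ft_force: [-0.5, -0.2, -2.0]
width: 0.0255
```

```bash
python3 q.py;python3 - <<'E'
from h import *
p,d=snapshot('scene');im=p[:,:,::-1];cv2.imwrite('pics/scene15.png',im);crop('s',im,410,190,540,340,5,'pics/f15.png')
to(.594,-.0982,.138)
q=state()['position']
for z in(.0427-.02,.0427-.06,.0427+.012):print((proj('scene',[q[0],q[1],q[2]-z])-[410,190])*5+2)
E
```

```text
clk 32.90 pos [0.4494 0.3231 0.1434] point z 0.0917 off c -311.5 mm perp 317.6 | F tool [ 2.  -0.4 -0.3] w 0.0255 T [ 0.02  0.   -0.04] tool x [-0.001 -0.001 -1.   ]
clock 32.95 pos [0.4493 0.323  0.1432] R [[-0.002, 0.43, 0.903], [-0.001, 0.903, -0.43], [-1.0, -0.001, -0.001]] w 0.0252 F [-1.07 -0.03 -0.96]
units [  0.269 -15.909  15.583]
[351.77540698 700.41840492]
[383.10174561 631.68534923]
[328.48778991 751.56279774]
```

View pics/f15.png

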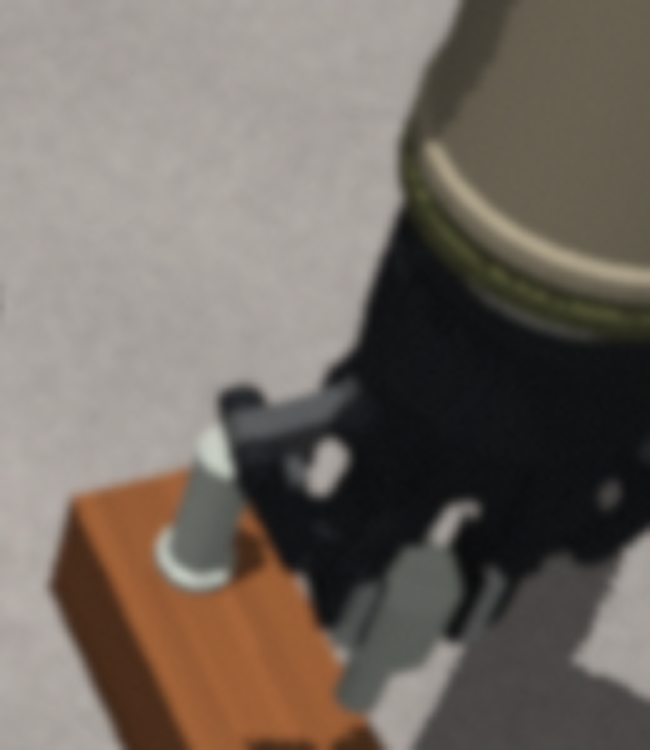

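send_rows --deltas "0 -0.3 0.3 0;0 -0.62 0.6 0;0 -0.62 0.6 0;0 -0.62 0.6 0;0 -0.62 0.6 0;0 -0.62 0.6 0;0 -0.62 0.6 0;0 -0.62 0.6 0;0 -0.62 0.6 0;0 -0.62 0.6 0;0 -0.62 0.6 0;0 -0.62 0.6 0"

```text
clock: 34.45
position: [0.5136, 0.1344, 0.1443]
ee_rot: [0.348, 1.543, -0.348]
ft_force: [-0.0, -0.3, -1.8]
width: 0.0257
```

send_rows --deltas "0 -0.61 0.6 0;0 -0.61 0.6 0;0 -0.61 0.6 0;0 -0.61 0.6 0;0 -0.61 0.6 0;0 -0.61 0.6 0;0 -0.61 0.6 0;0 -0.61 0.6 0;0 -0.61 0.6 0;0 -0.61 0.6 0;0 -0.61 0.6 0;0 -0.61 0.6 0"

```text
clock: 35.95
position: [0.5808, -0.0596, 0.1443]
ee_rot: [0.348, 1.543, -0.348]
ft_force: [1.3, 0.0, -1.0]
width: 0.0253
```

send_rows --deltas "0.4 -0.61 0.6 0;0.6 -0.61 0.6 0;0.6 -0.26 0.28 0;0.4 0 0 0;0 0 0 0;0 0 0 0"

```text
clock: 36.7
position: [0.5946, -0.0975, 0.1046]
ee_rot: [0.348, 1.542, -0.348]
ft_force: [0.2, 0.3, -2.0]
width: 0.0258
```

```bash
python3 - <<'E'
from h import *
p,d=snapshot('scene');im=p[:,:,::-1];cv2.imwrite('pics/scene16.png',im);crop('s',im,230,110,330,230,6,'pics/f16.png')
to(.594,-.0982,.09)
q=state()['position']
for z in(-.0237,-.0237+.04,-.0237+.072):print((proj('scene',[q[0],q[1],q[2]+z])-[230,110])*6+2.5)
E
```

```text
clock 36.75 pos [ 0.5948 -0.0976  0.1049] R [[0.001, 0.429, 0.903], [-0.0, 0.903, -0.429], [-1.0, 0.0, 0.001]] w 0.0254 F [-0.2  -0.15 -0.83]
units [ 0.746 -0.045 -0.022]
[294.815601   537.22565125]
[284.86470266 449.28236666]
[276.42311112 374.74085554]
```

View pics/f16.png

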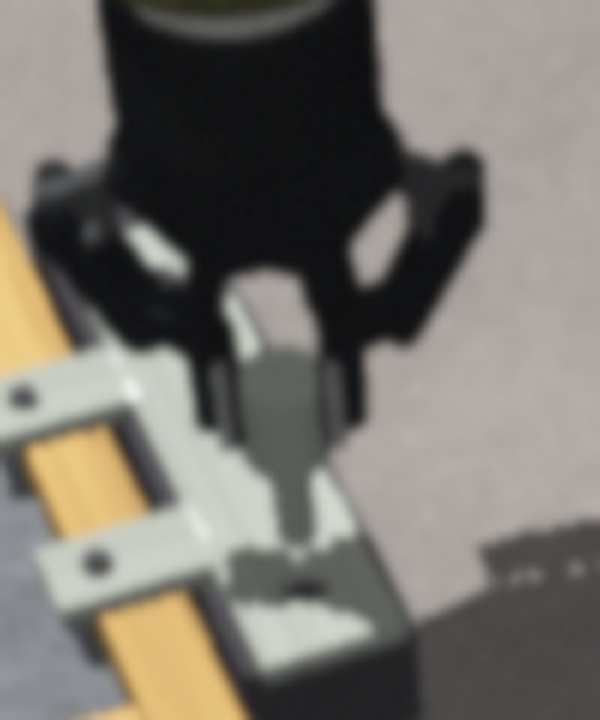

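send_rows --deltas "0.5 -0.02 -0.03 0;0.4 0 0 0;0.15 0 0 0;0 0 0 0;0 0 0 0"

```text
clock: 37.38
position: [0.594, -0.0982, 0.0836]
ee_rot: [0.348, 1.542, -0.348]
ft_force: [-0.8, -0.3, -0.7]
width: 0.0254
```

```bash
sed -i 's/-.0517/-.0237/' q.py; python3 q.py
```

```text
clk 37.38 pos [ 0.594  -0.0982  0.0836] point z 0.0599 off c 0.1 mm perp -0.7 | F tool [ 0.7 -0.6 -0.6] w 0.0254 T [ 0.03 -0.05  0.  ] tool x [ 0. -0. -1.]
```

send_rows --deltas "0.05 0 0 0;0.05 0 0 0;0.05 0 0 0;0.05 0 0 0;0 0 0 0"

```text
clock: 38.0
position: [0.5936, -0.0981, 0.0792]
ee_rot: [0.348, 1.543, -0.348]
ft_force: [0.2, -0.5, -0.7]
width: 0.0255
```

```bash
python3 q.py
```

```text
clk 38.00 pos [ 0.5936 -0.0981  0.0792] point z 0.0555 off c -0.3 mm perp -0.8 | F tool [ 0.7 -0.4  0.4] w 0.0255 T [-0.02 -0.02  0.  ] tool x [-0.  0. -1.]
```

Foot is inside the strap hole with no force. Continue.

send_rows --deltas "0.05 0 0 0;0.05 0 0 0;0.05 0 0 0;0.05 0 0 0;0 0 0 0"

```text
clock: 38.62
position: [0.5936, -0.0981, 0.0751]
ee_rot: [0.348, 1.543, -0.348]
ft_force: [0.1, -0.0, -1.3]
width: 0.0254
```

send_rows --deltas "0.05 0 0 0;0.05 0 0 0;0.05 0 0 0;0 0 0 0"

```text
clock: 39.12
position: [0.5936, -0.0981, 0.0721]
ee_rot: [0.348, 1.543, -0.348]
ft_force: [0.9, 0.7, -0.8]
width: 0.0255
```

```bash
python3 q.py
```

```text
clk 39.12 pos [ 0.5936 -0.0981  0.0721] point z 0.0484 off c -0.3 mm perp -0.8 | F tool [0.8 1.1 0.5] w 0.0255 T [0.05 0.02 0.  ] tool x [-0.  0. -1.]
```

Passed the bar mouth.

send_rows --deltas "0.05 0 0 0;0.05 0 0 0;0.05 0 0 0;0.05 0 0 0;0 0 0 0"

```text
clock: 39.75
position: [0.5936, -0.0981, 0.0681]
ee_rot: [0.348, 1.543, -0.348]
ft_force: [-0.2, -0.2, -1.8]
width: 0.0254
```

send_rows --deltas "0.075 0 0 0;0.075 0 0 0;0.075 0 0 0;0.075 0 0 0;0 0 0 0"

```text
clock: 40.38
position: [0.5936, -0.0981, 0.062]
ee_rot: [0.348, 1.543, -0.348]
ft_force: [0.5, -1.1, -1.7]
width: 0.0254
```

```bash
python3 q.py
```

```text
clk 40.38 pos [ 0.5936 -0.0981  0.062 ] point z 0.0383 off c -0.3 mm perp -0.8 | F tool [ 1.7 -0.8  0.9] w 0.0254 T [-0.04 -0.01 -0.01] tool x [-0.  0. -1.]
```

send_rows --deltas "0.1 0 0 0;0.1 0 0 0;0.1 0 0 0;0.1 0 0 0;0 0 0 0"

```text
clock: 41.0
position: [0.5935, -0.0981, 0.054]
ee_rot: [0.348, 1.543, -0.348]
ft_force: [0.2, -0.0, -1.2]
width: 0.0255
```

send_rows --deltas "0.1 0 0 0;0.1 0 0 0;0.1 0 0 0;0.1 0 0 0;0 0 0 0"

```text
clock: 41.62
position: [0.5935, -0.0981, 0.046]
ee_rot: [0.348, 1.543, -0.348]
ft_force: [-0.6, 1.0, -1.6]
width: 0.0257
```

```bash
python3 q.py
```

```text
clk 41.62 pos [ 0.5935 -0.0981  0.046 ] point z 0.0223 off c -0.4 mm perp -0.8 | F tool [ 1.6  0.6 -1. ] w 0.0257 T [-0.05 -0.05  0.01] tool x [-0.  0. -1.]
```

send_rows --deltas "0.05 0 0 0;0.05 0 0 0;0.05 0 0 0;0.025 0 0 0;0 0 0 0"

```text
clock: 42.25
position: [0.5938, -0.0981, 0.0428]
ee_rot: [0.348, 1.543, -0.348]
ft_force: [-0.0, -0.5, -1.2]
width: 0.0255
```

send_rows --deltas "0.025 0 0 0;0.025 0 0 0;0 0 0 0"

```text
clock: 42.62
position: [0.5939, -0.0981, 0.0427]
ee_rot: [0.348, 1.542, -0.348]
ft_force: [-4.2, 1.1, 5.7]
width: 0.0256
```

```bash
python3 q.py
```

```text
clk 42.62 pos [ 0.5939 -0.0981  0.0427] point z 0.0190 off c -0.0 mm perp -0.7 | F tool [-5.7 -0.8 -4.3] w 0.0256 T [ 0.24  0.77 -0.01] tool x [ 0. -0. -1.]
```

send_rows --deltas "0 0 0 0;0 0 0 0;0 0 0 0;0 0 0 0" --fingers 0.2

```text
clock: 43.12
position: [0.5937, -0.0981, 0.0417]
ee_rot: [0.348, 1.543, -0.348]
ft_force: [0.3, 0.1, -0.6]
width: 0.0515
```

send_rows --deltas "-0.4 0 0 0;-0.8 0 0 0;-0.9 0 0 0;-0.9 0 0 0;-0.9 0 0 0;-0.9 0 0 0;-0.9 0 0 0;0 0.9 -0.4 0;0 0.9 -0.4 0;0 0.9 -0.4 0;0 0.9 -0.4 0;0 0.9 -0.4 0"

```text
clock: 44.62
position: [0.596, 0.0021, 0.1554]
ee_rot: [0.348, 1.543, -0.348]
ft_force: [0.8, -0.3, 0.2]
width: 0.0511
```

send_rows --deltas "0 0.9 -0.6 0;0 0.9 -0.6 0;0 0.9 -0.6 0;0 0.9 -0.6 0;0 0.9 -0.6 0;0 0.9 -0.6 0;0 0 0 0;0 0 0 0"

```text
clock: 45.62
position: [0.5777, 0.1287, 0.1558]
ee_rot: [0.348, 1.543, -0.348]
ft_force: [-0.2, 0.7, 0.9]
width: 0.0514
```

```bash
python3 - <<'E'
from h import *
p,d=snapshot('scene');im=p[:,:,::-1];cv2.imwrite('pics/scene17.png',im);
crop('s',im,210,110,330,230,5,'pics/f17.png')
p2,d2=snapshot('top');cv2.imwrite('pics/top17.png',p2[:,:,::-1]);
c=d[190:215,262:290]; 
pts=[]
for v in range(175,215):
    for u in range(255,300):
        if d[v,u]>0:
            o,q=ray('scene',u,v);P=o+q*d[v,u];pts.append((*P,u,v))
pts=np.array(pts); h=pts[pts[:,2]>.075]; print('head pts',len(h),h.mean(0),np.percentile(h[:,2],[50,90,98]))
t=h[h[:,2]>np.percentile(h[:,2],50)]; print('top',np.median(t[:,:3],0))
print(state()['clock'],state()['position'])
E
```

```text
head pts 250 [ 6.04336982e-01 -5.09228559e-02  1.30740803e-01  2.83196000e+02
  1.98952000e+02] [0.0902228  0.28611079 0.28790477]
top [ 0.60456735 -0.08724088  0.09279885]
45.725 [0.57777771 0.12822546 0.15576623]
```

View pics/f17.png

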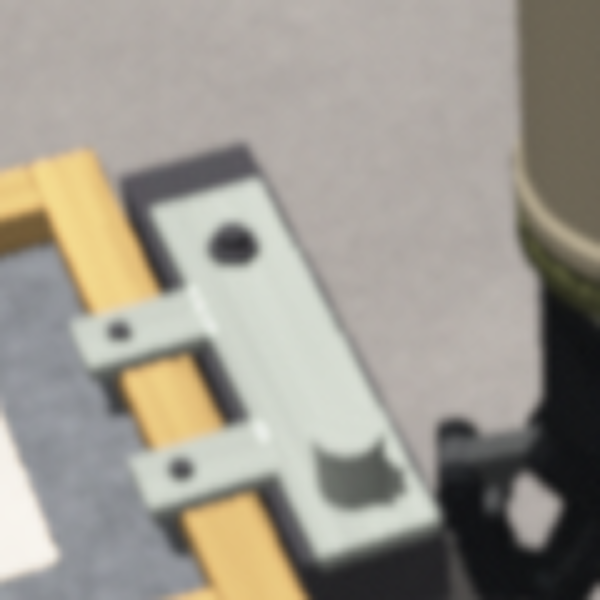

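View pics/scene17.png

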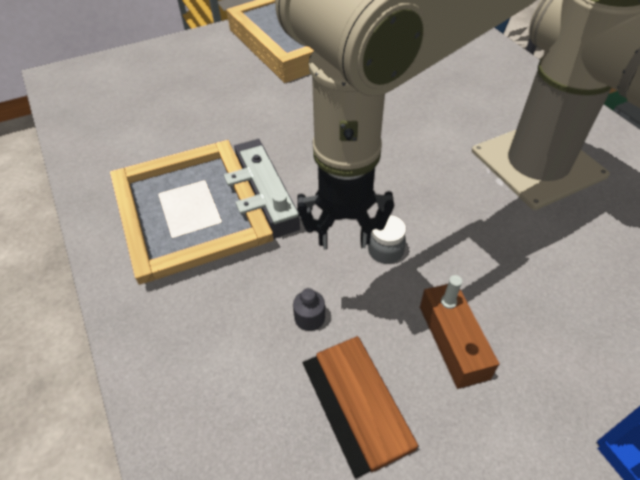

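View pics/top17.png

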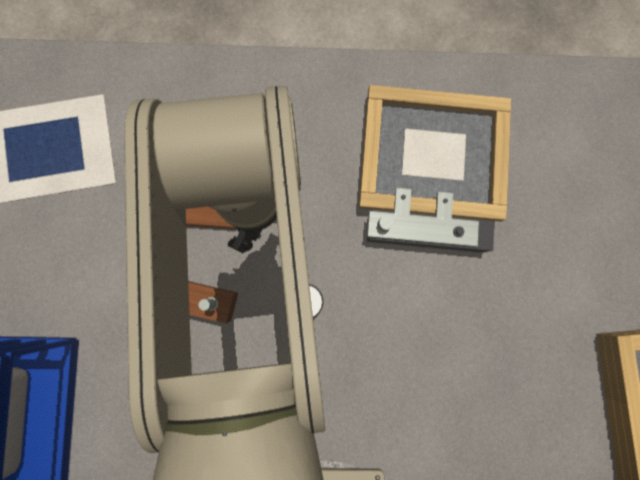

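```bash
python3 - <<'E'
from h import *
p,d=snapshot('top')
g=p.min(2);print(g[216:232,376:394])
def zz(u0,u1,v0,v1):
    Z=[]
    for v in range(v0,v1):
        for u in range(u0,u1):
            if d[v,u]>0:
                o,q=ray('top',u,v);Z.append((o+q*d[v,u])[2])
    return np.array(Z).round(4)
print('head',np.median(zz(381,386,222,227)),zz(381,386,222,227)); print('strap',np.median(zz(400,440,222,228)))
E
```

```text
[[199 198 198 198 197 196 197 199 197 198 196 197 197 197 197 193 194 193]
 [195 196 196 190 184 188 199 199 199 198 197 200 200 200 196 196 194 195]
 [192 193 188 174 174 186 197 202 196 198 200 200 200 199 194 197 197 193]
 [193 187 169 152 173 193 199 199 199 199 203 201 197 196 198 198 197 193]
 [193 182 146 136 183 199 199 200 198 199 200 196 197 196 197 198 199 195]
 [190 167 116 131 185 199 199 200 200 199 198 197 196 197 196 197 198 194]
 [185 142  99 129 185 197 199 199 202 199 196 200 199 198 198 198 197 198]
 [183 126  86 123 180 198 201 200 198 197 199 199 199 199 201 199 195 192]
 [182 115  71 101 165 194 199 198 196 197 199 200 200 199 201 196 197 197]
 [175 109  68  88 143 186 196 196 197 200 200 198 201 195 196 196 195 198]
 [155  93  67  74 120 160 187 196 199 200 202 199 198 197 195 197 198 197]
 [129  85  68  70  85 122 162 185 193 196 198 196 192 193 195 197 195 196]
 [127  91  75  66  68  83 122 156 169 178 188 182 176 181 190 195 196 198]
 [154 104  80  70  66  68  81 101 119 134 147 148 144 176 189 198 198 198]
 [175 117  85  81  72  73  68  73  80  86  93 103 131 181 195 197 196 197]
 [181 129  92  87  83  79  76  73  74  77  86 110 154 186 194 197 196 196]]
head 0.09 [0.0916 0.0909 0.0928 0.0911 0.0909 0.0897 0.0888 0.0895 0.0917 0.0944
 0.0893 0.089  0.0914 0.091  0.0884 0.0886 0.09   0.089  0.09   0.0888
 0.0914 0.09   0.0916 0.09  ]
strap 0.05815
```

Head top reads 0.090 m and strap top 0.058 m, so the 32 mm head is fully down. Handing in.

```bash
python3 -c "
from bench import *
print(finish_job(), state()['clock'])"
```

```text
the job is handed in; nothing more can be done
the job is handed in; nothing more can be done
```

I worked the drift down through both holes until its collar sat on the strap, then stood it back in the rack. I then put the bolt through both holes with its head fully down, and handed the job in at about 46 s of the 72 s allowed.

**Forces:** In the readings taken after each move, the drift was pushed down with about 5–6 N on the way in and about 10 N as the collar seated. The sideways force was at most about 7 N. The bolt went in almost freely, with about 7 N at seating. Forces between those readings were not logged.

**Last checks:**
- The bolt head's top reads 90 mm above the table and the strap's top 58 mm, so the 32 mm head is fully down.
- The drift stands in its original rack hole.
- The gripper is clear of everything.
- I saw nothing displaced: in the last scene picture the weight, tub and squeegee look unmoved.

**Disagreements:**
- The fingertips appeared about 30 mm above the reported TCP. I set the grasp heights from the depth picture, and at TCP heights below the rack's top the fingers met no contact, which bore this out.
- The two cameras differed by up to 3 mm in x, so I used positions between them, then found the bar hole with the drift.
- My picture estimate of the initial hole offset was 11.3 mm, slightly over the stated 10.5 mm.

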